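# Retain the cart wheel with its R-clip

### The arm

A 7-joint arm with a two-finger parallel gripper is mounted at the origin on the work surface. World frame = base frame: x ahead of the robot, y to its left, z up, the work surface at z = 0. Lengths are in m, angles in rad, forces in N, time in s.
With the tool pointing down it reaches from about 0.4 to 0.875 m from the base axis. Payload 6.5 kg.
Tool frame: the origin (TCP) lies between the finger pads; the fingertips stand 17 mm ahead of it and the grasp point (between the pads) lies 2 mm behind it (robot.nose_length is the distance from the TCP to the fingertips, in m); z points along the fingers, y is the line along which they close (so a half turn about z gives the same grasp; the last joint's range is limited). The gripper opens to 88 mm and grips with 3 to 60 N. Pads are 18 mm wide; open, the fingers measure 123 mm over their backs; the gripper's body (75 mm by 187 mm) begins 45 mm behind the grasp point.
Start: joints at [1.127, 0.536, -0.004, 1.538, 0.003, 1.067, -0.071], TCP at [0.24, -0.604, 0.225] pointing down, gripper open.
Joint ranges: [-2.7, 2.7], [-0.37, 2.16], [-1.27, 1.26], [0.24, 2.4], [-1.31, 4.45], [0.19, 1.91], [-2.76, 2.76]. Speed limits (rad/s): [2.39, 2.39, 3.14, 3.14, 3.14, 3.14, 3.14].

### API

Orientations are given as a rotation vector (axis times angle).
In Python, from rig import robot gives the robot as it stands. The module is installed in compiled form; this text tells all that it offers.
- The arm moves only by the tool send_rows, never from a script. Its argument "increments" is a list of rows, each an object of numbers: "hand": the closure, from -1 (fully open) to 1 (shut); "tx", "ty", "tz": the shift along the tool's x, y, z in mm; "rx", "ry", "rz": the turn, a rotation vector about the tool's x, y, z in degrees. A call has 1 to 12 rows; each row is the pose to reach, as a shift and turn from the pose commanded when the call began, along the tool's axes at that moment; what a row does not reach only later rows make up. A row lasts 1/8 s, in which the tool goes at most 62.5 mm and 10.7 degrees, less where a joint would pass 70% of its speed; a pose out of reach is approached as far as the arm can. A call with a gripper value outside its range is refused whole. The fingers move at their own pace and stop on an object; "squeeze" is the grip in N (left out, the last holds). Time passes only in rows, so rows that repeat a pose let the fingers close. It gives the time, the measured TCP pose, the force, the opening and the grip force at its end, in the units of the state.
- robot.state(): the state, without advancing time (a new reading comes with each control period).
- robot.snapshot(name): name is "scene" or "top"; returns a dict with "image" (384x512x3 uint8, blue, green, red), "z_map" (384x512 float32, m along the optical axis (not along the pixel's ray), 0 where there is no reading), "fx", "fy", "cx", "cy" (pixels), "k1" (the pictures are not rectified: a ray, as slopes to the right and down, at radius r is drawn at 1 + k1 r^2 times it, then the intrinsics apply), "R" (3x3) and "t" (3): a world point X has camera coordinates R X + t. Camera axes: x right, y down, z forward; pixel columns grow to the right and rows downward; lengths in m; the calibration is good to about 2 mm. A picture is of the moment at which its call begins.
- robot.job_done(): hands the job in; it is judged then, once.
Trained networks look in the newest picture that a camera, given by its name, has taken for a name from the list of things; names that differ only in an ending like _2 or _b are one class to them, and where a whole thing is asked for, a point or a joint stands for the part that bears it (a point fixed in the world has none). Each returns a list of dicts, best first, with "conf" (0 to 1); they miss things now and then, are a little off and sometimes report something else, mostly with a low value. They report only what shows in the picture. A call takes as long as a camera call.
- robot.silhouettes(label, camera): "pixels" (384x512 bool, what is visible of it) and "pixel" ([row, column] in pixels, amid what is visible of it).
- robot.place_of(label, camera): "pixel" ([row, column] in pixels: a listed point, or the origin of a listed thing).
The state is a dict: "time": time; "joint_pos": joint angles; "joint_vel": joint speeds; "joint_torque": joint torques, N m; "ee_pos": TCP position; "eef_rot": TCP orientation; "wrist_force": force on the tool from outside, world axes, zero at the start; "moment": the same for the moment, N m; "grip_width": opening from 0.0 (shut) to 1.0 (fully open); "gripper_force": force on a finger pad.
Only numpy, scipy, OpenCV 4.12 (cv2) and the standard library are available. Lean on these libraries where they do the work, as an engineer would, in place of code of your own. Each camera call takes 0.05 s, during which the arm holds its last target. There are 200 camera calls.

### The job

Take the big steel R-clip with the orange eye out of the wooden pin block and push its straight leg straight down through the cross-drilled hole in the wheel's axle, until its bow has sprung over the axle and the clip sits fully home; then let go of it. The axle floats endwise, so find the hole by eye or by feel with only a light touch, never leaning hard on the axle, and leave the other pins, the tools and the parts on the bench where they are.

Things in the scene. Friction and masses are not known exactly. Their poses are not given: they have to be found in the camera images.
- stand: Fixed stand: grey base plate 130 x 260 x 12 mm, green post, black wheel (diameter 120, blue hub) on a level steel axle (diameter 22). Origin on the table below the axle; x across the axle, y along it from free end to wheel, z up. Along y: washer (diameter 36) at 22 to 25 mm, hub tube (diameter 30) 25 to 85, tyre 85 to 123; the free stub ends between y -24 and -50. Never press it above 40 N.
- washer_face (a point): Point on the axle's centre line in the washer's outer face, 90 mm above the table, axes as the stand. The axle floats endwise in the wheel (moves only if pushed with over 15 N), so its hole's centre lies anywhere from 12 to 38 mm out from here, towards -y. Upright square hole 8.6 x 8.6 mm through the 22 mm axle, its mouth 11 mm above the centre line: a dark spot on top.
- block: Fixed light-wood pin block 56 x 200 x 48 mm; origin at the centre of its underside, y along its length. Three upright slots (x 8.5 mm, y 23 mm, 38 mm deep, floor 10 mm above the table) hold, in any order, the R-clip, a small brass clip and a flat steel key, 62 mm apart.
- clip: The loose R-clip, 50 g, standing leg down in the block. Origin at the straight leg's tip, z up the leg; bow on the +y side, flat in the y-z plane. Leg: round steel 6 mm, rounded tip, 45 mm long below a 13 mm stop collar. Bow: 5 mm wire, to y 18 mm, flared end at z 11, throat at z 20. Fully home the axle's centre is at z 33, collar down on the axle, x along the axle, either way round.
- eye (a point): Centre of the clip's eye, the part to grip: an orange disc 28 mm in diameter and 10 mm thick along x, with flat faces; close the fingers along x. In the clip's frame at y 3, z 75 mm; the disc's lowest edge stays 17 mm above the top of the axle when home. Axes as the clip.
- bow (a joint): Spread of the clip's spring bow in rad: 0 closed (at rest), about 0.06 passing over the axle, 0 again when home. It begins to spread when the leg's tip is about 13 mm below the axle's centre line and springs shut after about 26 mm. Pushing it over takes roughly 5 to 15 N; once over, it holds by itself.
- small_clip: Bystander in the block: small brass clip, yellow eye 18 mm in diameter, about 77 mm tall; origin at its leg's tip. Leave it.
- screwdriver: Bystander: screwdriver lying on the bench beyond the block's right-hand end.
- wrench: Bystander: open wrench lying on the bench.
- washer: Bystander: loose steel washer, 44 mm in diameter, 5 mm thick, between block and stand.
- grease: Bystander: white grease jar with blue cap, 60 mm in diameter, 55 mm tall.
- spare_wheel: Bystander: spare black wheel lying flat, 120 mm in diameter, 38 mm tall.
- key: Bystander in the block: flat dark steel key 20 x 6 mm, 74 mm tall, with a 10 mm thick head; origin at its foot. Leave it.

How it is judged:
By the outcome, as a careful person would: the job done as asked, in the order asked, and still so for the second after the job is handed in, with the robot touching nothing.
It also fails if it takes over 72 s, if anything falls off the work surface, if the arm or the gripper's body presses on something with over 40 N, if the wrist force passes 120 N, or if a joint passes its speed limit or range.

## Working session

There is one attempt and no reset: what is moved stays moved. The work goes in short steps, Python scripts to look and compute and a tool call to move; the robot and the scene stay as the last step left them, time stands still between calls to the robot, and variables do not carry over. Pictures are saved under pics/ and viewed, at most 10 in all, crops included, and the job is handed in when it is done.

Besides the shell and the picture viewer there is one more tool, called after "Emit:" by a JSON object that holds its "api" and its "payload". send_rows: Moves the arm, as the interface text tells. Its arguments: {"type":"object","properties":{"increments":{"type":"array"},"squeeze":{"type":"number"}},"required":["increments"]}

```bash
mkdir -p pics; cat > h.py <<'E'
import numpy as np, cv2
from rig import robot
from scipy.spatial.transform import Rotation as Ro
def snap(n,save=None):
    s=robot.snapshot(n)
    if save: cv2.imwrite('pics/'+save,s['image'])
    return s
def ray(s,rc):
    d=np.array([(rc[1]-s['cx'])/s['fx'],(rc[0]-s['cy'])/s['fy']])
    u=d.copy()
    for _ in range(20): u=d/(1+s['k1']*(u@u))
    R,t=np.array(s['R']),np.array(s['t'])
    return -R.T@t, R.T@np.array([u[0],u[1],1.])
def atz(s,rc,z):
    o,d=ray(s,rc); return o+d*(z-o[2])/d[2]
def depth(s,rc):
    o,d=ray(s,rc); return o+d*s['z_map'][int(round(rc[0])),int(round(rc[1]))]
def tri(s1,p1,s2,p2):
    o1,d1=ray(s1,p1);o2,d2=ray(s2,p2)
    k=np.linalg.lstsq(np.c_[d1,-d2],o2-o1,rcond=None)[0]
    a,b=o1+d1*k[0],o2+d2*k[1]
    return (a+b)/2,np.linalg.norm(a-b)
def proj(s,X):
    c=np.array(s['R'])@X+np.array(s['t']);u=c[:2]/c[2];u=u*(1+s['k1']*(u@u))
    return np.array([u[1]*s['fy']+s['cy'],u[0]*s['fx']+s['cx']])
E
python3 - <<'E'
from h import *
np.set_printoptions(precision=4,suppress=True)
S={n:snap(n,n+'0.png') for n in('scene','top')}
for n in S: print(n,S[n]['fx'],S[n]['k1'],ray(S[n],(192,256)))
for l in ['stand','washer_face','block','clip','eye','small_clip','key','screwdriver','wrench','washer','grease','spare_wheel']:
    P={}
    for n in S:
        r=robot.place_of(l,n)
        if r: P[n]=r[0]['pixel']; print(l,n,[(np.round(q['pixel'],1),round(q['conf'],2)) for q in r[:2]],depth(S[n],P[n]))
    if len(P)==2: print('   tri',tri(S['scene'],P['scene'],S['top'],P['top']))
st=robot.state();print(st)
E
```

```text
scene 391.95828617995744 0.04223052007380276 (array([ 1.1566, -0.5681,  0.879 ]), array([-0.479 ,  0.4267, -0.7673]))
top 364.7785254577778 0.027910342188846922 (array([ 0.5258, -0.1316,  1.0045]), array([ 0.1096, -0.0094, -0.994 ]))
stand scene [(array([153.6, 296.5]), 0.91)] [0.584  0.1102 0.0156]
stand top [(array([216.2, 159.9]), 0.62)] [0.5719 0.0995 0.0953]
   tri (array([0.5758, 0.122 , 0.0023]), np.float64(0.002709302953487649))
washer_face scene [(array([128.5, 303.2]), 0.84)] [0.5782 0.1344 0.1   ]
block top [(array([233.3, 303.6]), 0.78)] [ 0.5196 -0.2617  0.05  ]
clip scene [(array([204.7, 181.5]), 0.67)] [ 0.5325 -0.2834  0.0397]
clip top [(array([190.6, 373. ]), 0.64), (array([236.3, 301.5]), 0.39)] [ 0.6299 -0.4587  0.0208]
   tri (array([ 0.6312, -0.3662,  0.2088]), np.float64(0.07207636910204002))
eye scene [(array([185.5, 180.6]), 0.45)] [ 0.5104 -0.2633  0.085 ]
eye top [(array([240.2, 304.6]), 0.57)] [ 0.502  -0.2623  0.0597]
   tri (array([ 0.5025, -0.2599,  0.0756]), np.float64(0.0004492654744847649))
small_clip scene [(array([238.4, 246.8]), 0.74), (array([192.
[... 1179 characters left out ...]
eel top [(array([129.2, 159.8]), 0.93), (array([239.6, 304.7]), 0.39)] [0.8089 0.1136 0.0394]
   tri (array([0.8206, 0.1241, 0.0023]), np.float64(0.0025499027634964476))
{'time': 1.3, 'joint_pos': array([ 1.1268,  0.5364, -0.0044,  1.5379,  0.0026,  1.0673, -0.0712]), 'joint_vel': array([ 0.0025, -0.    ,  0.0004,  0.0008,  0.001 ,  0.0004,  0.0001]), 'joint_torque': array([  0.001 , -57.089 ,   0.9905, -25.1917,  -0.0562,   0.0109,
         0.0001]), 'ee_pos': array([ 0.2398, -0.6042,  0.225 ]), 'eef_rot': array([ 3.0857,  0.59  , -0.0001]), 'wrist_force': array([ 0.2551, -0.0699,  0.9547]), 'moment': array([-0.0154,  0.0705,  0.0033]), 'gripper_force': 0.0, 'grip_width': 1.000560080770387}
```

```bash
python3 - <<'E'
import cv2
a=cv2.imread('pics/scene0.png'); b=cv2.imread('pics/top0.png')
cv2.imwrite('pics/scene1.png',cv2.resize(a[80:280,120:387],(800,600),interpolation=cv2.INTER_CUBIC))
cv2.imwrite('pics/top1.png',cv2.resize(b[110:290,110:350],(800,600),interpolation=cv2.INTER_CUBIC))
E
```

```text
(no output)
```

View pics/scene1.png

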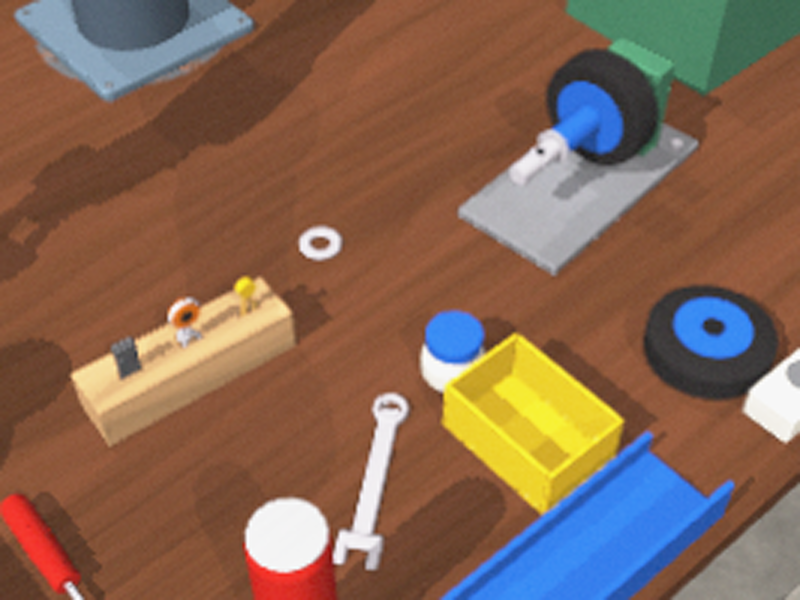

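View pics/top1.png

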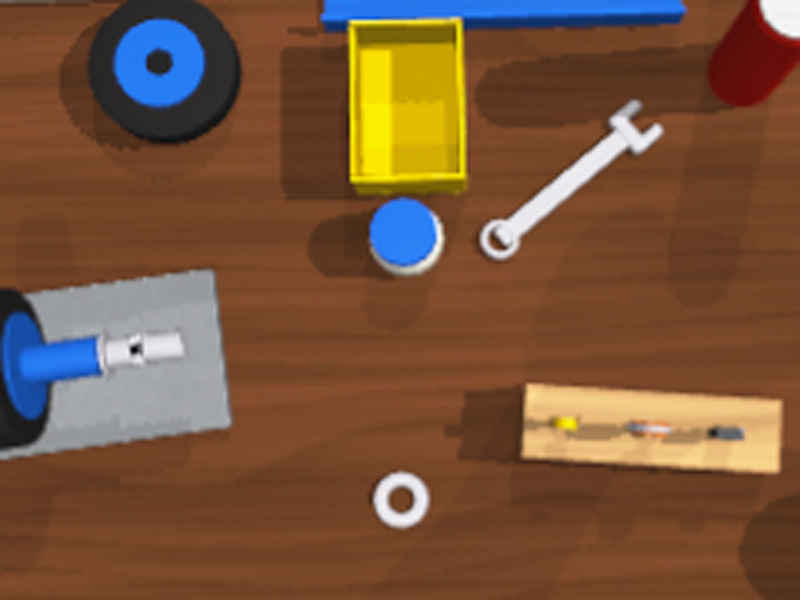

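```bash
python3 - <<'E'
from h import *
np.set_printoptions(precision=4,suppress=True)
S={n:snap(n) for n in('scene','top')}
def pts(s):
    r,c=np.mgrid[:384,:512]
    d=np.stack([(c-s['cx'])/s['fx'],(r-s['cy'])/s['fy']],-1);u=d.copy()
    for _ in range(20): u=d/(1+s['k1']*(u**2).sum(-1,keepdims=True))
    X=np.concatenate([u,np.ones(u.shape[:2]+(1,))],-1)*s['z_map'][...,None]
    return (X-np.array(s['t']))@np.array(s['R'])
s=S['top'];im=s['image'].astype(int)
# block from wood colour
def woodrect(n):
    i=cv2.cvtColor(S[n]['image'],cv2.COLOR_BGR2HSV).astype(int)
    return i
r=robot.silhouettes('block','top')[0]; print(r['conf'])
P=pts(s)[r['pixels']]; print('z',np.percentile(P[:,2],[5,50,95]))
cnt=max(cv2.findContours(r['pixels'].astype(np.uint8),cv2.RETR_EXTERNAL,cv2.CHAIN_APPROX_NONE)[0],key=cv2.contourArea)[:,0,::-1]
W=np.array([atz(s,p,.048)[:2] for p in cnt])
(c,wh,a)=cv2.minAreaRect((W*1000).astype(np.float32));print('block rect',c,wh,a)
for n in S:
    b,g,rr=[S[n]['image'][...,k].astype(int) for k in range(3)]
    hsv=cv2.cvtColor(S[n]['image'],cv2.COLOR_BGR2HSV).astype(int)
    m=(hsv[...,0]>=4)&(hsv[...,0]<=14)&(hsv[...,1]>110)&(hsv[...,2]>150)
    w=np.zeros_like(m); e={'scene':(185,181),'top':(239,305)}[n]; w[e[0]-9:e[0]+9,e[1]-12:e[1]+12]=1
    q=np.argwhere(m&w);print(n,'orange',len(q),q.mean(0),q.min(0),q.max(0))
    S[n]['e']=q.mean(0)
    # hole: dark in axle
    h={'scene':(130,300),'top':(215,150)}[n]
    gray=S[n]['image'].min(-1).astype(int)[h[0]-5:h[0]+6,h[1]-8:h[1]+9];print(gray)
print('eye',tri(S['scene'],S['scene']['e'],S['top'],S['top']['e']))
for n in S:
    P=pts(S[n]);b=S[n]['image'].min(-1)
    r=robot.silhouettes('stand',n)
    m=(P[...,2]>.09)&(P[...,2]<.108)&(b>150)&(abs(P[...,0]-.57)<.06)&(abs(P[...,1]-.11)<.06)
    Q=P[m];print(n,m.sum(),Q.mean(0)); v=np.linalg.svd(Q[:,:2]-Q[:,:2].mean(0))[2][0];print(v,Q[:,1].min(),Q[:,1].max())
    # blue tube
    hsv=cv2.cvtColor(S[n]['image'],cv2.COLOR_BGR2HSV)
for n in S: S[n].pop('e'); 
E
```

```text
0.97
z [0.0422 0.0474 0.052 ]
block rect (509.4404602050781, -263.9248352050781) (201.1069793701172, 59.906307220458984) 85.5401840209961
scene orange 62 [184.5161 181.2419] [179 169] [190 192]
[[ 50  52  50  51  51  50  53 119 186 208 207 206 208 217 216 163  92]
 [ 52  47  52  51  51  51  50 142 184 207 220 223 225 218 216 208 161]
 [ 53  49  47  48  46  49  51 134 188 218 231 235 235 231 216 212 184]
 [ 51  48  50  51  54  57 107 154 210 230 233 236 236 234 222 207 197]
 [ 49  54  56  57  65 163 175 146 162 203 228 236 233 226 211 204 206]
 [ 52  56  58  66 142 220 210 121  41 144 221 230 222 209 186 193 203]
 [ 53  56  72 154 209 230 227 187 157 181 222 222 205 181 153 183 200]
 [ 57  84 162 217 232 234 236 227 216 217 224 208 174 150 135 180 192]
 [114 176 223 235 237 238 236 233 221 224 213 174 152 144 143 179 186]
 [198 227 237 237 238 235 232 224 215 201 170 157 167 170 170 177 185]
 [226 235 238 237 233 230 221 210 183 181 172 177 182 186 184 182 178]]
top orange 20 [238.  305.8] [236 300] [241 310]
[[149 162 168 167 167 155 149 164 176 205 175 192 174 169 168 175 179]
 [144
[... 259 characters left out ...]
29 229 229 230 230]
 [226 227 227 227 227 228 223  61  13  90 119 222 224 223 223 224 224]
 [228 228 227 227 226 227 226 141 151 192 158 213 211 209 206 206 205]
 [225 222 222 221 219 218 216 198 205 231 210 184 182 181 178 175 171]
 [212 207 204 200 196 192 188 193 213 220 214 171 143 148 145 150 159]
 [174 178 172 168 164 162 155 153 175 170 184 170 151 152 150 156 161]
 [150 141 150 161 159 158 154 152 156 156 165 166 166 166 166 164 163]]
eye (array([ 0.5086, -0.2611,  0.0857]), np.float64(0.0019221842828827246))
scene 149 [0.5793 0.1186 0.0977]
[ 0.1056 -0.9944] 0.0831147595030847 0.15220179546465645
top 215 [0.5775 0.1188 0.0985]
[-0.1332  0.9911] 0.0880167104540822 0.14775563319931512
```

```bash
python3 - <<'E'
from h import *
np.set_printoptions(precision=4,suppress=True)
S={n:snap(n) for n in('scene','top')}
h=tri(S['scene'],(130,299.9),S['top'],(214.5,150.2));print('hole',h,atz(S['scene'],(130,299.9),.101),atz(S['top'],(214.5,150.2),.101))
st=robot.state();R=Ro.from_rotvec(st['eef_rot']);print(R.as_matrix())
# heights near hole
big=[]
for n,(r0,r1,c0,c1) in {'scene':(165,225,140,230),'top':(222,258,262,345)}.items():
    big.append(cv2.resize(S[n]['image'][r0:r1,c0:c1],(800,300 if n=='top' else 300),interpolation=cv2.INTER_CUBIC) if 0 else cv2.resize(S[n]['image'][r0:r1,c0:c1],None,fx=800/(c1-c0),fy=300/(r1-r0),interpolation=cv2.INTER_CUBIC)[:300,:800])
cv2.imwrite('pics/blk.png',np.vstack(big))
b=np.array([.5086,-.2611,.0857])
for z in(.0857,): print('eye xy each cam',atz(S['scene'],(184.5,181.2),.0857),atz(S['top'],(238.5,305),.0857))
E
```

```text
hole (array([0.5765, 0.122 , 0.1002]), np.float64(0.00017176304159801343)) [0.5771 0.1214 0.101 ] [0.5764 0.1217 0.101 ]
[[ 0.9295  0.3689 -0.    ]
 [ 0.3689 -0.9295 -0.    ]
 [-0.      0.     -1.    ]]
eye xy each cam [ 0.509  -0.2604  0.0857] [ 0.5069 -0.2598  0.0857]
```

View pics/blk.png

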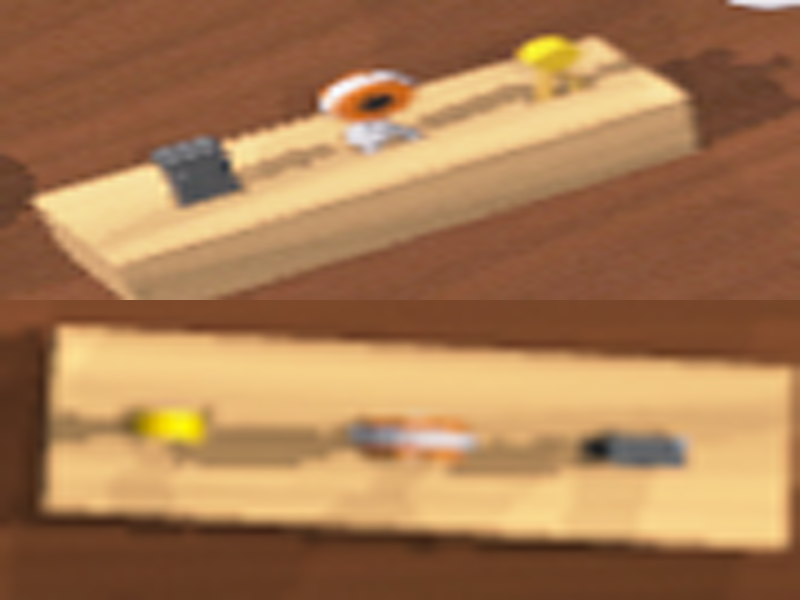

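Emit:
{"api": "send_rows", "payload": {"increments": [{"tx": 60,"ty": -35,"tz": 0,"rz": -10,"hand": -1},{"tx": 115,"ty": -67,"tz": 10,"rz": -20,"hand": -1},{"tx": 170,"ty": -100,"tz": 20,"rz": -30,"hand": -1},{"tx": 225,"ty": -132,"tz": 30,"rz": -40,"hand": -1},{"tx": 280,"ty": -164,"tz": 45,"rz": -50,"hand": -1},{"tx": 335,"ty": -196,"tz": 60,"rz": -58,"hand": -1},{"tx": 376,"ty": -220,"tz": 75,"rz": -64,"hand": -1},{"tx": 376,"ty": -220,"tz": 75,"rz": -64,"hand": -1},{"tx": 376,"ty": -220,"tz": 75,"rz": -64,"hand": -1},{"tx": 376,"ty": -220,"tz": 75,"rz": -64,"hand": -1}]}}

```text
invalid input
```

Emit:
{"api": "send_rows", "payload": {"increments": [{"hand": -1,"tx": 60,"ty": -35,"tz": 0,"rx": 0,"ry": 0,"rz": -10},{"hand": -1,"tx": 115,"ty": -67,"tz": 10,"rx": 0,"ry": 0,"rz": -20},{"hand": -1,"tx": 170,"ty": -100,"tz": 20,"rx": 0,"ry": 0,"rz": -30},{"hand": -1,"tx": 225,"ty": -132,"tz": 30,"rx": 0,"ry": 0,"rz": -40},{"hand": -1,"tx": 280,"ty": -164,"tz": 45,"rx": 0,"ry": 0,"rz": -50},{"hand": -1,"tx": 335,"ty": -196,"tz": 60,"rx": 0,"ry": 0,"rz": -58},{"hand": -1,"tx": 376,"ty": -220,"tz": 75,"rx": 0,"ry": 0,"rz": -64},{"hand": -1,"tx": 376,"ty": -220,"tz": 75,"rx": 0,"ry": 0,"rz": -64},{"hand": -1,"tx": 376,"ty": -220,"tz": 75,"rx": 0,"ry": 0,"rz": -64}], "squeeze": 30}}

```text
time: 2.78
ee_pos: [0.5079, -0.2613, 0.1499]
eef_rot: [-2.304, -2.135, 0.001]
wrist_force: [-0.3, -1.6, 0.0]
grip_width: 0.999
gripper_force: 0.0
```

Emit:
{"api": "send_rows", "payload": {"increments": [{"hand": -1,"tx": 0,"ty": 0,"tz": 30,"rx": 0,"ry": 0,"rz": 0},{"hand": -0.6,"tx": 0,"ty": 0,"tz": 50,"rx": 0,"ry": 0,"rz": 0},{"hand": -0.4,"tx": 0,"ty": 0,"tz": 62,"rx": 0,"ry": 0,"rz": 0},{"hand": -0.2,"tx": 0,"ty": 0,"tz": 66,"rx": 0,"ry": 0,"rz": 0},{"hand": 0.2,"tx": 0,"ty": 0,"tz": 66,"rx": 0,"ry": 0,"rz": 0},{"hand": 0.5,"tx": 0,"ty": 0,"tz": 66,"rx": 0,"ry": 0,"rz": 0},{"hand": 0.7,"tx": 0,"ty": 0,"tz": 66,"rx": 0,"ry": 0,"rz": 0},{"hand": 1,"tx": 0,"ty": 0,"tz": 66,"rx": 0,"ry": 0,"rz": 0},{"hand": 1,"tx": 0,"ty": 0,"tz": 66,"rx": 0,"ry": 0,"rz": 0},{"hand": 1,"tx": 0,"ty": 0,"tz": 66,"rx": 0,"ry": 0,"rz": 0},{"hand": 1,"tx": 0,"ty": 0,"tz": 66,"rx": 0,"ry": 0,"rz": 0}], "squeeze": 30}}

```text
time: 4.15
ee_pos: [0.5086, -0.261, 0.0845]
eef_rot: [2.303, 2.135, 0.001]
wrist_force: [-0.9, 0.7, 5.1]
grip_width: 0.004
gripper_force: 2.7
```

```bash
python3 - <<'E'
from h import *
print(robot.state()['grip_width'],robot.state()['gripper_force'])
S={n:snap(n) for n in('scene','top')}
big=[]
for n,(r0,r1,c0,c1) in {'scene':(135,225,120,240),'top':(200,275,255,355)}.items():
    big.append(cv2.resize(S[n]['image'][r0:r1,c0:c1],(400,300),interpolation=cv2.INTER_CUBIC))
cv2.imwrite('pics/g1.png',np.hstack(big))
for n in S:
  for l in('eye','clip'): print(n,l,[(np.round(q['pixel'],1),round(q['conf'],2)) for q in robot.place_of(l,n)[:2]])
E
```

```text
0.004261803556103119 2.693642992526293
scene eye [(array([185.7, 182.7]), 0.42)]
scene clip [(array([201.9, 179.2]), 0.61)]
top eye [(array([132.3, 160.2]), 0.27)]
top clip [(array([189.1, 371.7]), 0.17)]
```

View pics/g1.png

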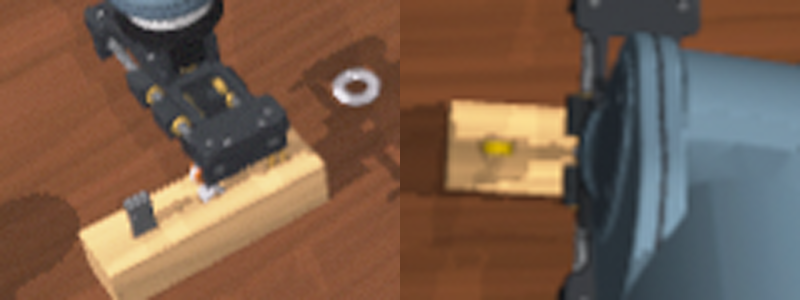

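Emit:
{"api": "send_rows", "payload": {"increments": [{"hand": 1,"tx": 0,"ty": 0,"tz": 0,"rx": 0,"ry": 0,"rz": 0},{"hand": 1,"tx": 0,"ty": 0,"tz": 0,"rx": 0,"ry": 0,"rz": 0}], "squeeze": 35}}

```text
time: 4.7
ee_pos: [0.5086, -0.261, 0.0845]
eef_rot: [2.303, 2.135, 0.001]
wrist_force: [-0.6, -0.4, 5.7]
grip_width: 0.001
gripper_force: 2.8
```

```bash
python3 - <<'E'
from h import *
np.set_printoptions(precision=4,suppress=True)
s=snap('scene');st=robot.state();print(st['wrist_force'],st['grip_width'],st['moment'])
print('tcp px',proj(s,st['ee_pos']))
e=np.array([.5086,-.261,.0857])
for dx in(-5,5,22):
  for dy in(-14,-9,0,9,14): print(dx,dy,proj(s,e+np.array([dx,dy,0])/1000).round(1),end=' ')
hsv=cv2.cvtColor(s['image'],cv2.COLOR_BGR2HSV).astype(int)
m=(hsv[...,0]>=4)&(hsv[...,0]<=14)&(hsv[...,1]>110)&(hsv[...,2]>130);m[:,:165]=0;m[:170]=0;m[200:]=0;m[:,205:]=0
q=np.argwhere(m);print(q)
cv2.imwrite('pics/g2.png',cv2.resize(s['image'][155:215,150:230],(800,600),interpolation=cv2.INTER_CUBIC))
E
```

```text
[-0.3422  0.6405  4.7642] 0.0033877353848969093 [0.1084 0.0218 0.0388]
tcp px [184.8196 180.9694]
-5 -14 [186.1 175.5] -5 -9 [185.1 177.1] -5 0 [183.5 179.8] -5 9 [181.8 182.6] -5 14 [180.9 184.2] 5 -14 [188.2 177.6] 5 -9 [187.3 179.2] 5 0 [185.6 182. ] 5 9 [183.9 184.7] 5 14 [183.  186.3] 22 -14 [191.9 181.3] 22 -9 [190.9 182.8] 22 0 [189.2 185.6] 22 9 [187.5 188.4] 22 14 [186.6 189.9] [[177 169]
 [178 166]
 [178 167]
 [178 168]
 [178 169]
 [178 170]
 [178 171]
 [178 172]
 [178 173]
 [179 165]
 [179 166]
 [179 167]
 [179 168]
 [179 169]
 [179 170]
 [179 171]
 [179 172]
 [180 165]
 [180 166]
 [180 167]
 [180 168]
 [180 169]
 [180 170]
 [181 165]
 [181 166]
 [181 167]
 [181 168]
 [181 169]
 [182 165]
 [182 166]
 [182 167]
 [183 165]
 [183 166]
 [183 167]
 [184 165]
 [184 166]
 [184 167]
 [184 177]
 [185 165]
 [185 166]
 [185 167]
 [185 168]
 [185 169]
 [185 171]
 [185 197]
 [186 165]
 [186 166]
 [186 167]
 [186 168]
 [186 169]
 [186 170]
 [186 171]
 [186 179]
 [187 165]
 [187 166]
 [187 167]
 [187 168]
 [187 169]
 [187 175]
 [187 179]
 [188 165]
 [188 166]
 [188 167]
 [188 168]
 [188 169]
 [188 173]
 [188 174]
 [188 179]
 [189 165]
 [189 166]
 [189 167]
 [189 168]
 [189 169]
 [189 171]
 [189 172]
 [189 179]
 [189 180]
 [189 191]
 [190 165]
 [190 166]
 [190 167]
 [190 168]
 [190 169]
 [190 170]
 [190 187]
 [191 165]
 [191 166]
 [191 167]
 [191 168]
 [192 165]
 [192 166]
 [196 174]
 [196 195]
 [197 170]
 [198 192]
 [199 169]
 [199 170]
 [199 202]]
```

View pics/g2.png

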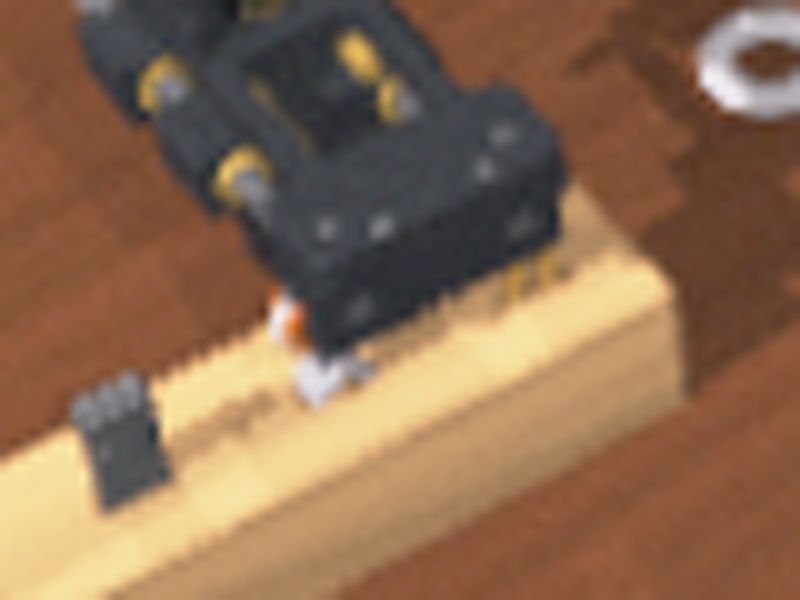

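Emit:
{"api": "send_rows", "payload": {"increments": [{"hand": 1,"tx": 0,"ty": 0,"tz": -3,"rx": 0,"ry": 0,"rz": 0},{"hand": 1,"tx": 0,"ty": 0,"tz": -8,"rx": 0,"ry": 0,"rz": 0},{"hand": 1,"tx": 0,"ty": 0,"tz": -15,"rx": 0,"ry": 0,"rz": 0},{"hand": 1,"tx": 0,"ty": 0,"tz": -15,"rx": 0,"ry": 0,"rz": 0}], "squeeze": 35}}

```text
time: 5.25
ee_pos: [0.5085, -0.2612, 0.0997]
eef_rot: [2.303, 2.135, 0.001]
wrist_force: [0.5, -0.1, -0.2]
grip_width: 0.006
gripper_force: 0.0
```

```bash
python3 - <<'E'
from h import *
s=snap('scene');st=robot.state();print(st['wrist_force'],st['grip_width'],st['gripper_force'])
cv2.imwrite('pics/g3.png',cv2.resize(s['image'][155:215,150:230],(800,600),interpolation=cv2.INTER_CUBIC))
E
```

```text
[-0.10385971  0.52299578  0.40193374] 0.005524513573272377 0.0
```

View pics/g3.png

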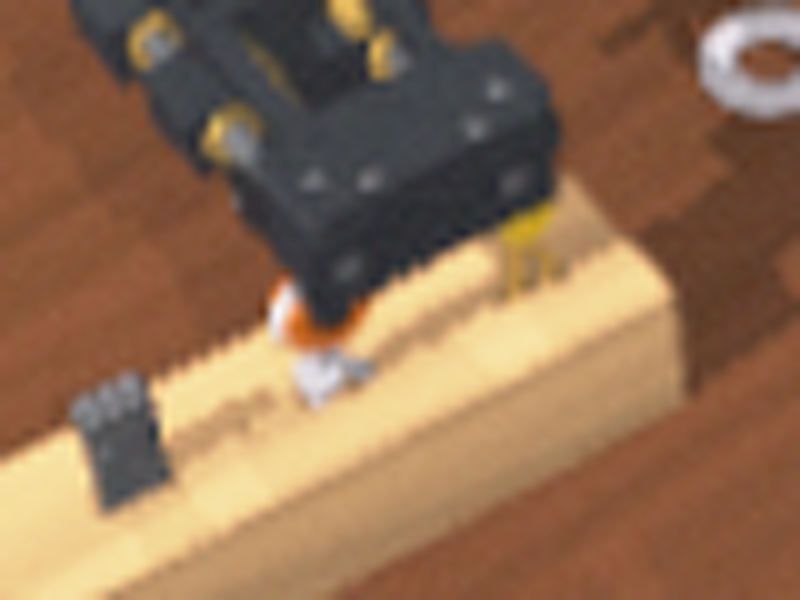

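Emit:
{"api": "send_rows", "payload": {"increments": [{"hand": 1,"tx": 0,"ty": 0,"tz": -30,"rx": 0,"ry": 0,"rz": 0},{"hand": 1,"tx": 0,"ty": 0,"tz": -50,"rx": 0,"ry": 0,"rz": 0},{"hand": 1,"tx": 0,"ty": 0,"tz": -50,"rx": 0,"ry": 0,"rz": 0}], "squeeze": 35}}

```text
time: 5.68
ee_pos: [0.509, -0.2614, 0.1501]
eef_rot: [2.303, 2.134, 0.001]
wrist_force: [0.4, -0.2, -0.8]
grip_width: 0.003
gripper_force: 0.0
```

```bash
python3 - <<'E'
from h import *
np.set_printoptions(precision=4,suppress=True)
S={n:snap(n) for n in('scene','top')};st=robot.state();print(st['ee_pos'],st['grip_width'],st['gripper_force'],st['wrist_force'])
p=st['ee_pos']
vis=S['scene']['image'].copy()
r0,c0=120,140
k=8
v=cv2.resize(vis[r0:r0+75,c0:c0+100],None,fx=k,fy=k,interpolation=cv2.INTER_CUBIC)
def dot(X,col):
    q=proj(S['scene'],np.array(X));cv2.circle(v,(int((q[1]-c0+.5)*k),int((q[0]-r0+.5)*k)),4,col,-1)
dot(p,(0,255,0));dot(p-[0,0,.017],(255,255,0))
for a in(-.014,.014): dot([.5086,-.261+a,.0857],(0,0,255)); dot([.5086,-.261,.0857+a],(0,0,255))
cv2.imwrite('pics/g4.png',v)
hsv=cv2.cvtColor(S['scene']['image'],cv2.COLOR_BGR2HSV).astype(int)
m=(hsv[...,0]>=4)&(hsv[...,0]<=14)&(hsv[...,1]>110)&(hsv[...,2]>150);m[:178]=0;m[192:]=0;m[:,:170]=0;m[:,194:]=0
q=np.argwhere(m);print(len(q),q.mean(0))
E
```

```text
[ 0.5076 -0.2609  0.1483] 0.0012888427365394413 0.0 [-0.8432 -0.318  -0.3333]
62 [184.5    181.6452]
```

View pics/g4.png

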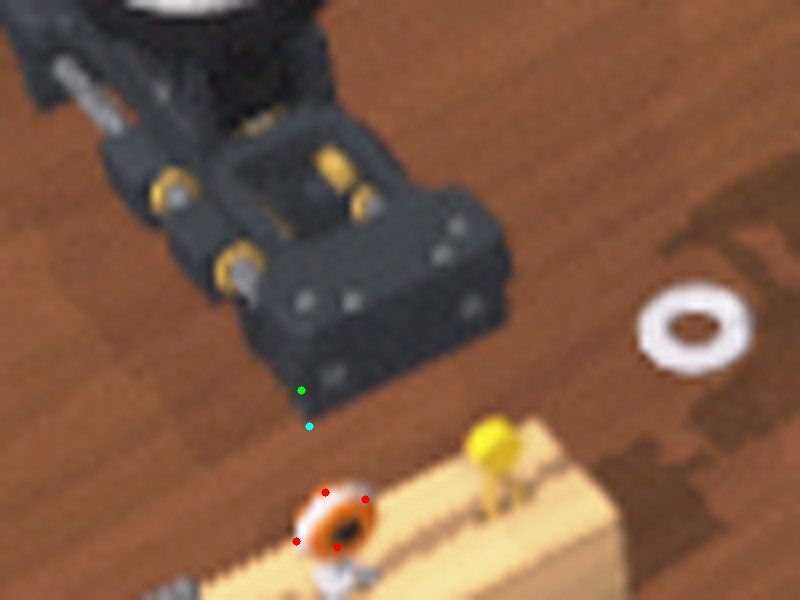

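```bash
python3 - <<'E'
from h import *
np.set_printoptions(precision=4,suppress=True)
s=snap('scene');T=snap('top')
for z in(.13,.15,.18,.195): print(z,atz(s,(171.4,178.3),z),atz(s,(160,203),z))
print('depth body corner',depth(s,(168,179)),depth(s,(160,200)),depth(s,(164,190)))
# top: lowest-looking points & robot points near
r,c=np.mgrid[:384,:512]
D=T['z_map']
for rr in range(195,285,4):
    print(rr,[ '%.0f'%(1000*depth(T,(rr,cc))[2]) for cc in range(286,340,4)])
E
```

```text
0.13 [ 0.5026 -0.2574  0.13  ] [ 0.5117 -0.1842  0.13  ]
0.15 [ 0.5201 -0.2657  0.15  ] [ 0.5289 -0.1944  0.15  ]
0.18 [ 0.5463 -0.2781  0.18  ] [ 0.5547 -0.2098  0.18  ]
0.195 [ 0.5594 -0.2844  0.195 ] [ 0.5676 -0.2175  0.195 ]
depth body corner [ 0.5924 -0.2966  0.2415] [ 0.5947 -0.2416  0.2318] [ 0.5939 -0.2685  0.2363]
195 ['-3', '0', '-1', '1', '267', '268', '267', '270', '266', '268', '268', '268', '267', '-1']
199 ['0', '-1', '-0', '0', '269', '268', '267', '268', '269', '269', '268', '267', '267', '2']
203 ['-1', '1', '-2', '-4', '268', '268', '269', '266', '269', '266', '269', '268', '266', '1']
207 ['2', '2', '-0', '2', '-2', '243', '268', '261', '478', '511', '513', '509', '-2', '-3']
211 ['-0', '-1', '1', '-4', '1', '244', '267', '-1', '494', '517', '520', '520', '515', '508']
215 ['1', '-2', '1', '0', '-3', '243', '268', '-1', '506', '521', '525', '525', '525', '519']
219 ['1', '-2', '-0', '-0', '2', '242', '402', '477', '514', '526', '531', '528', '529', '521']
223 ['-1', '-2', '3', '4', '247', '260', '345', '482', '516', '532', '534', '532', '531', '525']
227 ['47', '4
[... 761 characters left out ...]
, '558', '556']
259 ['0', '-3', '1', '-0', '241', '314', '495', '517', '542', '558', '557', '559', '557', '560']
263 ['-2', '2', '2', '0', '239', '268', '490', '521', '549', '560', '558', '559', '559', '561']
267 ['-3', '-2', '-2', '1', '242', '268', '496', '525', '553', '559', '559', '559', '563', '565']
271 ['-1', '2', '-1', '1', '269', '266', '499', '529', '556', '559', '558', '563', '565', '568']
275 ['-2', '3', '-2', '235', '268', '269', '503', '533', '556', '557', '562', '566', '567', '571']
279 ['1', '-3', '-1', '252', '266', '269', '511', '539', '554', '558', '565', '567', '573', '577']
283 ['1', '-2', '-2', '255', '270', '269', '513', '543', '554', '563', '568', '574', '577', '579']
```

Emit:
{"api": "send_rows", "payload": {"increments": [{"hand": -1,"tx": 0,"ty": 0,"tz": 0,"rx": 0,"ry": 0,"rz": 0},{"hand": -1,"tx": 0,"ty": 0,"tz": 0,"rx": 0,"ry": 0,"rz": 0},{"hand": -1,"tx": 0,"ty": 0,"tz": 0,"rx": 0,"ry": 0,"rz": 0},{"hand": -1,"tx": 0,"ty": 0,"tz": 0,"rx": 0,"ry": 0,"rz": 0},{"hand": -1,"tx": 0,"ty": 0,"tz": 0,"rx": 0,"ry": 0,"rz": 0},{"hand": -1,"tx": 0,"ty": 0,"tz": 30,"rx": 0,"ry": 0,"rz": 0},{"hand": -1,"tx": 0,"ty": 0,"tz": 55,"rx": 0,"ry": 0,"rz": 0},{"hand": -1,"tx": 0,"ty": 0,"tz": 66,"rx": 0,"ry": 0,"rz": 0},{"hand": -1,"tx": 0,"ty": 0,"tz": 66,"rx": 0,"ry": 0,"rz": 0}], "squeeze": 30}}

```text
time: 7.0
ee_pos: [0.5078, -0.2608, 0.0827]
eef_rot: [-2.303, -2.135, 0.001]
wrist_force: [0.2, 0.2, -0.5]
grip_width: 0.994
gripper_force: 0.0
```

Emit:
{"api": "send_rows", "payload": {"increments": [{"hand": 0.2,"tx": 0,"ty": 0,"tz": 0,"rx": 0,"ry": 0,"rz": 0},{"hand": 0.5,"tx": 0,"ty": 0,"tz": 0,"rx": 0,"ry": 0,"rz": 0},{"hand": 0.5,"tx": 0,"ty": 0,"tz": 0,"rx": 0,"ry": 0,"rz": 0},{"hand": 0.5,"tx": 0,"ty": 0,"tz": 0,"rx": 0,"ry": 0,"rz": 0}], "squeeze": 30}}

```text
time: 7.5
ee_pos: [0.5082, -0.2611, 0.0833]
eef_rot: [2.304, 2.135, 0.0]
wrist_force: [0.4, -0.5, 0.8]
grip_width: 0.57
gripper_force: 0.0
```

Emit:
{"api": "send_rows", "payload": {"increments": [{"hand": 0.7,"tx": 0,"ty": 0,"tz": 0,"rx": 0,"ry": 0,"rz": 0},{"hand": 0.7,"tx": 0,"ty": 0,"tz": 0,"rx": 0,"ry": 0,"rz": 0},{"hand": 0.7,"tx": 0,"ty": 0,"tz": 0,"rx": 0,"ry": 0,"rz": 0},{"hand": 0.7,"tx": 0,"ty": 0,"tz": 0,"rx": 0,"ry": 0,"rz": 0}], "squeeze": 30}}

```text
time: 8.0
ee_pos: [0.5081, -0.261, 0.083]
eef_rot: [-2.304, -2.135, 0.0]
wrist_force: [0.1, 0.4, -0.0]
grip_width: 0.153
gripper_force: 0.1
```

Emit:
{"api": "send_rows", "payload": {"increments": [{"hand": 0.9,"tx": 0,"ty": 0,"tz": 0,"rx": 0,"ry": 0,"rz": 0},{"hand": 0.9,"tx": 0,"ty": 0,"tz": 0,"rx": 0,"ry": 0,"rz": 0}], "squeeze": 30}}

```text
time: 8.25
ee_pos: [0.5081, -0.261, 0.083]
eef_rot: [-2.304, -2.135, 0.0]
wrist_force: [1.1, -0.4, -0.0]
grip_width: 0.082
gripper_force: 29.9
```

Emit:
{"api": "send_rows", "payload": {"increments": [{"hand": 0.9,"tx": 0,"ty": 0,"tz": 0,"rx": 0,"ry": 0,"rz": 0},{"hand": 0.9,"tx": 0,"ty": 0,"tz": 0,"rx": 0,"ry": 0,"rz": 0},{"hand": 0.9,"tx": 0,"ty": 0,"tz": -5,"rx": 0,"ry": 0,"rz": 0},{"hand": 0.9,"tx": 0,"ty": 0,"tz": -12,"rx": 0,"ry": 0,"rz": 0},{"hand": 0.9,"tx": 0,"ty": 0,"tz": -12,"rx": 0,"ry": 0,"rz": 0}], "squeeze": 30}}

```text
time: 8.88
ee_pos: [0.5086, -0.2612, 0.0958]
eef_rot: [2.303, 2.135, 0.001]
wrist_force: [-0.0, 0.5, -0.9]
grip_width: 0.084
gripper_force: 29.9
```

Emit:
{"api": "send_rows", "payload": {"increments": [{"hand": 0.9,"tx": 0,"ty": 0,"tz": -15,"rx": 0,"ry": 0,"rz": 0},{"hand": 0.9,"tx": 0,"ty": 0,"tz": -35,"rx": 0,"ry": 0,"rz": 0},{"hand": 0.9,"tx": 0,"ty": 0,"tz": -65,"rx": 0,"ry": 0,"rz": 0},{"hand": 0.9,"tx": 0,"ty": 0,"tz": -95,"rx": 0,"ry": 0,"rz": 0},{"hand": 0.9,"tx": 0,"ty": 0,"tz": -125,"rx": 0,"ry": 0,"rz": 0},{"hand": 0.9,"tx": 0,"ty": 0,"tz": -135,"rx": 0,"ry": 0,"rz": 0},{"hand": 0.9,"tx": 0,"ty": 0,"tz": -135,"rx": 0,"ry": 0,"rz": 0}], "squeeze": 30}}

```text
time: 9.75
ee_pos: [0.5082, -0.2611, 0.2304]
eef_rot: [2.304, 2.135, 0.0]
wrist_force: [0.0, -0.2, -0.2]
grip_width: 0.082
gripper_force: 29.9
```

```bash
python3 - <<'E'
from h import *
np.set_printoptions(precision=4,suppress=True)
S={n:snap(n) for n in('scene','top')};st=robot.state();print(st['ee_pos'],st['grip_width'],st['gripper_force'],st['wrist_force'])
for n in S:
  for l in('eye','clip'): print(n,l,[(np.round(q['pixel'],1),round(q['conf'],2)) for q in robot.place_of(l,n)[:2]])
s=S['scene'];print(proj(s,st['ee_pos']),proj(s,st['ee_pos']-[0,0,.073]))
cv2.imwrite('pics/g5.png',cv2.resize(s['image'][120:210,130:250],(800,600),interpolation=cv2.INTER_CUBIC))
E
```

```text
[ 0.5074 -0.2607  0.2289] 0.07698207687721123 29.93288828060031 [-0.5783  0.9782 -1.5506]
scene eye [(array([142.9, 170.4]), 0.65)]
scene clip [(array([167.5, 174.9]), 0.46), (array([131.5, 304.1]), 0.32)]
top eye []
top clip []
[145.099  172.0961] [166.1183 176.741 ]
```

View pics/g5.png

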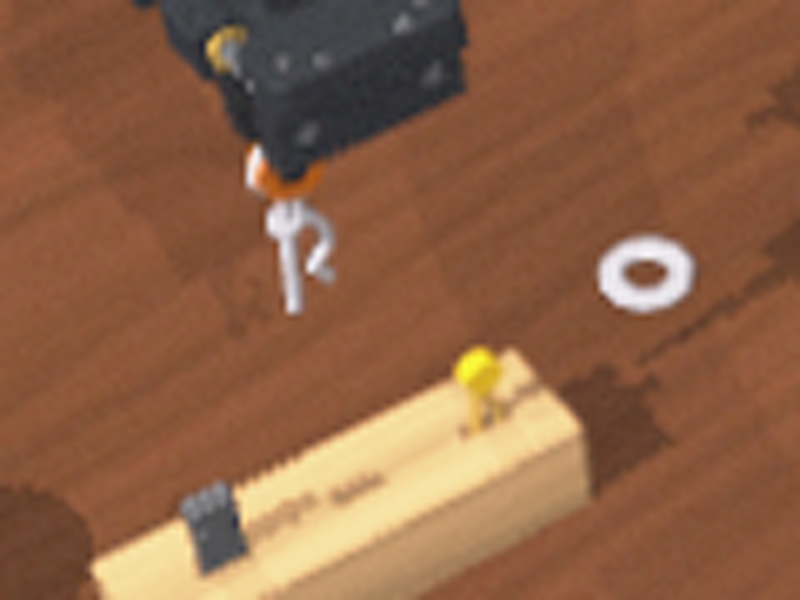

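Emit:
{"api": "send_rows", "payload": {"increments": [{"hand": 0.9,"tx": 25,"ty": 3,"tz": 0,"rx": 0,"ry": 0,"rz": 6},{"hand": 0.9,"tx": 70,"ty": 8,"tz": 0,"rx": 0,"ry": 0,"rz": 15},{"hand": 0.9,"tx": 115,"ty": 13,"tz": 0,"rx": 0,"ry": 0,"rz": 24},{"hand": 0.9,"tx": 160,"ty": 18,"tz": 0,"rx": 0,"ry": 0,"rz": 33},{"hand": 0.9,"tx": 205,"ty": 23,"tz": 0,"rx": 0,"ry": 0,"rz": 42},{"hand": 0.9,"tx": 250,"ty": 28,"tz": 0,"rx": 0,"ry": 0,"rz": 51},{"hand": 0.9,"tx": 295,"ty": 33,"tz": 5,"rx": 0,"ry": 0,"rz": 60},{"hand": 0.9,"tx": 340,"ty": 38,"tz": 10,"rx": 0,"ry": 0,"rz": 69},{"hand": 0.9,"tx": 375,"ty": 42,"tz": 20,"rx": 0,"ry": 0,"rz": 76},{"hand": 0.9,"tx": 388,"ty": 44,"tz": 30,"rx": 0,"ry": 0,"rz": 78.6},{"hand": 0.9,"tx": 388,"ty": 44,"tz": 30,"rx": 0,"ry": 0,"rz": 78.6},{"hand": 0.9,"tx": 388,"ty": 44,"tz": 30,"rx": 0,"ry": 0,"rz": 78.6}], "squeeze": 30}}

```text
time: 11.55
ee_pos: [0.5815, 0.1214, 0.2]
eef_rot: [3.135, 0.193, -0.0]
wrist_force: [0.7, -0.3, -0.8]
grip_width: 0.083
gripper_force: 29.9
```

```bash
cat > look.py <<'E'
from h import *
import sys
np.set_printoptions(precision=4,suppress=True)
ims=[];ps=[];tips=[]
for _ in range(4):
    s=snap('scene');ims.append(s['image'].astype(float));ps.append(robot.state()['ee_pos'])
im=np.mean(ims,0);p=np.mean(ps,0)
np.save('last.npy',im)
st=robot.state();print(p,st['eef_rot'],st['grip_width'],st['gripper_force'],st['wrist_force'])
q=proj(s,p-[0,0,.073]);hp=proj(s,np.array([.5768,.1216,.101]))
print('tip if under tcp',q,'hole',hp, robot.place_of('clip','scene')[:1])
r0,c0=int(q[0])-22,int(q[1])-36
v=cv2.resize(im[r0:r0+54,c0:c0+72].astype(np.uint8),None,fx=11,fy=11,interpolation=cv2.INTER_CUBIC)
cv2.imwrite('pics/'+sys.argv[1],v);print('crop origin',r0,c0)
E
python3 look.py h1.png
```

```text
[0.5817 0.1214 0.2004] [3.1356 0.1913 0.001 ] 0.08382499471681558 29.93254479020834 [ 0.8156 -0.7347  0.0361]
tip if under tcp [123.862  301.8171] hole [129.9137 299.8654] [{'pixel': [122.7, 301.1], 'conf': 0.44}]
crop origin 101 265
```

View pics/h1.png

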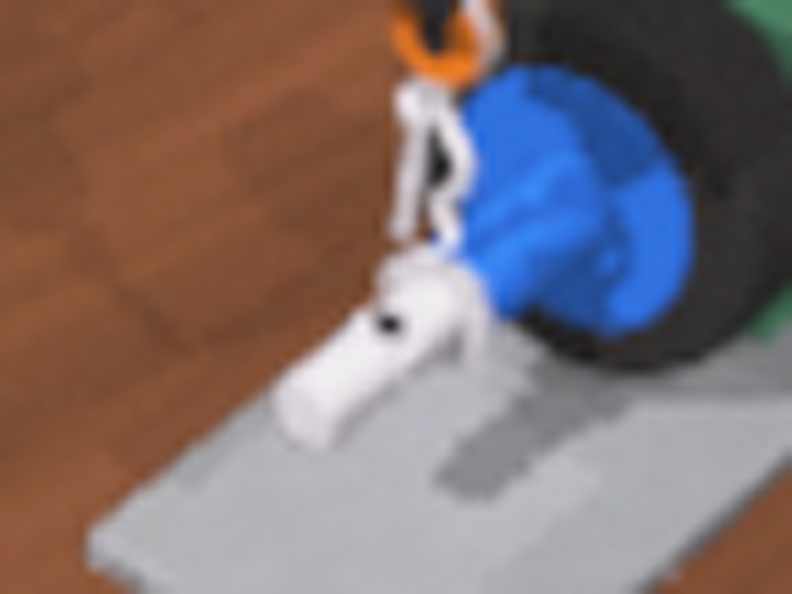

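```bash
cat > leg.py <<'E'
from h import *
np.set_printoptions(precision=4,suppress=True,linewidth=200)
im=np.load('last.npy');s=snap('scene');p=robot.state()['ee_pos']
a=im.min(-1)
print(a[108:134,294:310].astype(int))
E
python3 leg.py; python3 - <<'E'
import sys;sys.path.insert(0,'.')
from h import *
s=snap('scene')
for zz in (.125,.1274,.13,.132):
  for rc in((121.9,301.05),): print(zz,atz(s,rc,zz).round(4))
X=atz(s,(121.9,301.05),.1274)
print(proj(s,X),proj(s,X+[0,0,.045]),proj(s,X+[.001,0,0])-proj(s,X),proj(s,X+[0,.001,0])-proj(s,X),proj(s,X+[0,0,.001])-proj(s,X))
E
```

```text
[[ 59  57  57  57  60  62  59 102 155 168 140 102  64  56  89  65]
 [ 57  59  61  60  59  59  75 186 214 186 181 161  88  66  49  50]
 [ 54  57  60  57  56  58  77 202 229 199 198 185 105  49  49  47]
 [ 53  56  55  55  54  53  62 170 218 212 204 215 166  51  47  47]
 [ 54  52  53  49  51  51  55 114 186 192 159 216 202  82  48  48]
 [ 53  52  52  51  51  52  51  86 174 167  97 197 226 158  47  47]
 [ 49  50  50  52  52  52  48 110 184 160  73 144 222 198  71  47]
 [ 53  53  53  52  54  52  49 127 186 152  59  71 200 207 106  47]
 [ 52  54  52  52  52  51  49 158 196 145  53  55 181 191 102  49]
 [ 52  51  50  51  49  51  52 173 198 134  67 122 191 170  76  49]
 [ 50  50  50  49  52  52  62 172 184 121 147 187 184 131  58  48]
 [ 52  50  50  49  51  52  71 176 174 108 180 191 129  66  47  52]
 [ 49  51  52  51  51  50  96 182 166  83 181 211 149  50  52  54]
 [ 49  50  49  48  50  47 123 188 158  67 146 218 185  67  52  50]
 [ 49  53  49  50  50  51 102 156 125  63 100 214 197  70  47  47]
 [ 50  47  48  51  52  49  58 105 154 177 175 191 152  56  45  50]
 [ 48  51  51  52  51  68 14
[... 178 characters left out ...]
  51  51  49  53 135 188 218 231 234 236 231 216 212 183 104]
 [ 48  49  53  53 104 153 209 230 235 236 236 233 221 209 197 131]
 [ 50  56  61 164 175 146 165 200 228 235 233 226 213 205 206 160]
 [ 55  65 144 220 210 119  42 147 220 231 223 209 186 191 202 167]
 [ 73 152 210 229 226 185 157 180 221 223 203 181 152 182 200 171]
 [164 217 231 236 236 228 216 216 225 208 173 150 134 177 191 171]
 [223 235 236 237 236 232 221 223 212 172 152 143 142 180 184 174]]
0.125 [0.5722 0.1281 0.125 ]
0.1274 [0.5741 0.1259 0.1274]
0.13 [0.5761 0.1235 0.13  ]
0.132 [0.5776 0.1217 0.132 ]
[121.9  301.05] [109.52259887 302.51896601] [0.16682408 0.24579609] [-0.14870366  0.24035582] [-0.26678186  0.03162317]
```

Emit:
{"api": "send_rows", "payload": {"increments": [{"hand": 0.9,"tx": -1.4,"ty": -0.8,"tz": 10,"rx": 0,"ry": 0,"rz": 0},{"hand": 0.9,"tx": -1.4,"ty": -0.8,"tz": 20,"rx": 0,"ry": 0,"rz": 0},{"hand": 0.9,"tx": -1.4,"ty": -0.8,"tz": 23,"rx": 0,"ry": 0,"rz": 0},{"hand": 0.9,"tx": -1.4,"ty": -0.8,"tz": 23,"rx": 0,"ry": 0,"rz": 0}], "squeeze": 30}}

```text
time: 12.4
ee_pos: [0.5797, 0.1232, 0.1765]
eef_rot: [3.136, 0.193, -0.001]
wrist_force: [0.3, -0.3, -0.5]
grip_width: 0.081
gripper_force: 29.9
```

```bash
python3 look.py h2.png; cat > leg2.py <<'E'
import numpy as np
np.set_printoptions(linewidth=200)
a=np.load('last.npy');print(a.min(-1)[112:134,294:310].astype(int))
E
python3 leg2.py
```

```text
[0.5801 0.1233 0.1771] [-3.1355 -0.1932 -0.0008] 0.08063374260134834 29.93263989686966 [ 0.2807  1.0354 -0.4525]
tip if under tcp [129.4065 301.1558] hole [129.9137 299.8654] [{'pixel': [132.0, 304.1], 'conf': 0.57}]
crop origin 107 265
[[ 51  53  53  50  50  50  52  45  35  39  37  36  35  84 138 106]
 [ 52  54  51  52  51  52  55  58  71  61  34  36  51 126 125  64]
 [ 51  51  51  53  53  54  72 124 161 133  97  88 115 125  76  48]
 [ 50  52  53  52  52  52 151 192 201 185 162 125  80  54  48  50]
 [ 53  54  51  53  52  50 184 224 222 218 202 139  47  49  47  48]
 [ 52  52  52  50  51  50 152 213 222 211 217 179  72  48  48  49]
 [ 50  51  50  50  50  51  79 178 199 155 210 216 138  47  47  48]
 [ 49  51  48  52  50  49  57 170 185 119 156 220 184  61  44  52]
 [ 52  49  50  51  49  48  67 177 181 108  78 208 210 108  50  50]
 [ 49  51  49  51  48  50  87 180 171  91  49 180 210 138  52  48]
 [ 49  50  50  49  50  49 113 185 163  87  86 171 192 123  47  44]
 [ 49  49  48  49  49  50 135 192 179 162 180 207 186 106  45  51]
 [ 50  50  49  50  51  65 169 198 187 202 211 197 171 112  53  53]
 [ 52  53  50  51  50 111 189 198 188 209 218 196 196 158  80  56]
 [ 48  53  51  48  50 132 194 194 187 199 225 218 193 171 126  75]
 [ 51  51  49  52  52 124 198 191 175 181 221 224 195 163 140  94]
 [ 49  51  51  54 103 151 201 207 204 216 227 221 209 173 158 122]
 [ 53  54  62 165 176 147 150 182 217 232 230 212 199 182 173 137]
 [ 54  67 142 220 211 120  41 137 214 229 223 209 186 188 187 151]
 [ 72 152 211 230 227 186 157 176 217 220 204 181 152 181 202 171]
 [164 218 231 235 236 228 216 217 223 207 174 150 134 180 193 172]
 [223 235 237 237 236 233 222 223 213 174 153 143 143 181 185 175]]
```

Emit:
{"api": "send_rows", "payload": {"increments": [{"hand": 0.9,"tx": -0.2,"ty": 1.7,"tz": 0,"rx": 0,"ry": 0,"rz": 0},{"hand": 0.9,"tx": -0.2,"ty": 1.7,"tz": 2,"rx": 0,"ry": 0,"rz": 0},{"hand": 0.9,"tx": -0.2,"ty": 1.7,"tz": 3,"rx": 0,"ry": 0,"rz": 0},{"hand": 0.9,"tx": -0.2,"ty": 1.7,"tz": 4,"rx": 0,"ry": 0,"rz": 0},{"hand": 0.9,"tx": -0.2,"ty": 1.7,"tz": 4,"rx": 0,"ry": 0,"rz": 0}], "squeeze": 30}}

```text
time: 13.28
ee_pos: [0.5801, 0.1215, 0.1731]
eef_rot: [-3.136, -0.193, -0.001]
wrist_force: [0.2, 0.8, 1.6]
grip_width: 0.083
gripper_force: 30.0
```

Emit:
{"api": "send_rows", "payload": {"increments": [{"hand": 0.9,"tx": 0,"ty": 0,"tz": 1,"rx": 0,"ry": 0,"rz": 0},{"hand": 0.9,"tx": 0,"ty": 0,"tz": 1.5,"rx": 0,"ry": 0,"rz": 0},{"hand": 0.9,"tx": 0,"ty": 0,"tz": 1.5,"rx": 0,"ry": 0,"rz": 0}], "squeeze": 30}}

```text
time: 13.65
ee_pos: [0.5795, 0.1214, 0.1712]
eef_rot: [3.135, 0.193, -0.001]
wrist_force: [-0.8, 0.1, -0.5]
grip_width: 0.077
gripper_force: 29.9
```

Emit:
{"api": "send_rows", "payload": {"increments": [{"hand": 0.9,"tx": 0,"ty": 0,"tz": 0.7,"rx": 0,"ry": 0,"rz": 0},{"hand": 0.9,"tx": 0,"ty": 0,"tz": 1.3,"rx": 0,"ry": 0,"rz": 0},{"hand": 0.9,"tx": 0,"ty": 0,"tz": 1.3,"rx": 0,"ry": 0,"rz": 0}], "squeeze": 30}}

```text
time: 14.02
ee_pos: [0.5797, 0.1214, 0.1699]
eef_rot: [3.136, 0.193, -0.001]
wrist_force: [-0.0, -0.1, 0.0]
grip_width: 0.082
gripper_force: 29.9
```

Emit:
{"api": "send_rows", "payload": {"increments": [{"hand": 0.9,"tx": 0,"ty": 0,"tz": 0.7,"rx": 0,"ry": 0,"rz": 0},{"hand": 0.9,"tx": 0,"ty": 0,"tz": 1.2,"rx": 0,"ry": 0,"rz": 0},{"hand": 0.9,"tx": 0,"ty": 0,"tz": 1.2,"rx": 0,"ry": 0,"rz": 0}], "squeeze": 30}}

```text
time: 14.4
ee_pos: [0.5799, 0.1215, 0.169]
eef_rot: [-3.136, -0.193, 0.0]
wrist_force: [-0.4, -0.6, -0.5]
grip_width: 0.081
gripper_force: 29.9
```

Emit:
{"api": "send_rows", "payload": {"increments": [{"hand": 0.9,"tx": 0,"ty": 0,"tz": 0.7,"rx": 0,"ry": 0,"rz": 0},{"hand": 0.9,"tx": 0,"ty": 0,"tz": 1.3,"rx": 0,"ry": 0,"rz": 0},{"hand": 0.9,"tx": 0,"ty": 0,"tz": 1.3,"rx": 0,"ry": 0,"rz": 0}], "squeeze": 30}}

```text
time: 14.78
ee_pos: [0.5799, 0.1214, 0.1677]
eef_rot: [3.136, 0.193, -0.0]
wrist_force: [-0.2, -0.9, -1.2]
grip_width: 0.081
gripper_force: 29.9
```

```bash
python3 look.py h3.png;python3 leg2.py
```

```text
[0.5799 0.1215 0.1677] [ 3.1356  0.1931 -0.0001] 0.08651159281752875 29.89723158068955 [-0.1368  0.1098 -0.6673]
tip if under tcp [132.0702 300.3923] hole [129.9137 299.8654] [{'pixel': [130.6, 298.5], 'conf': 0.57}]
crop origin 110 264
[[ 56  54  51  55  52  40  32  33  34  42  38  33 130 169 145  64]
 [ 53  52  51  53  51  44  34  40  36  38  33  32  84 158 148  70]
 [ 50  52  52  52  52  46  33  39  45  38  34  29  65 147 140  66]
 [ 53  52  54  52  52  49  43  39  40  41  39  33  52 133 113  56]
 [ 52  52  54  54  51  51  51  75  63  35  36  34 105 118  67  50]
 [ 52  50  50  50  52  70 120 162 157 128  84  45 111  73  48  49]
 [ 48  51  50  50  50 141 185 195 189 178 126  49  53  49  46  49]
 [ 51  50  48  50  52 158 217 221 214 204 142  46  49  46  46  50]
 [ 51  51  52  51  50 121 208 224 208 218 179  74  49  48  51  53]
 [ 52  50  52  49  51  80 177 204 162 213 224 152  50  54  51  54]
 [ 51  50  49  50  49  54 172 194 135 163 227 195  65  49  48  44]
 [ 50  48  50  49  50  63 179 195 172 184 227 216 120  47  47  46]
 [ 49  50  50  52  53  83 184 189 194 216 220 214 166  92  49  48]
 [ 52  52  50  52  53 114 188 191 194 208 207 197 201 165  90  51]
 [ 48  51  48  52  49 134 192 196 193 212 223 206 206 211 159  89]
 [ 50  50  51  50  50 159 195 179 190 205 211 218 214 196 164  99]
 [ 49  52  51  53  79 180 197 165 209 221 217 221 205 162 143 105]
 [ 53  54  62 166 174 196 181 150 207 232 227 203 176 150 149 126]
 [ 55  67 145 221 219 194 148 138 196 229 220 185 168 146 162 153]
 [ 74 152 212 230 229 205 173 172 201 220 206 175 150 136 174 172]
 [165 218 232 236 236 228 216 215 217 198 164 144 135 135 164 172]
 [225 235 237 237 236 233 222 221 210 174 154 142 143 159 172 176]]
```

Emit:
{"api": "send_rows", "payload": {"increments": [{"hand": 0.9,"tx": 0,"ty": 0,"tz": 0.7,"rx": 0,"ry": 0,"rz": 0},{"hand": 0.9,"tx": 0,"ty": 0,"tz": 1.3,"rx": 0,"ry": 0,"rz": 0},{"hand": 0.9,"tx": 0,"ty": 0,"tz": 1.3,"rx": 0,"ry": 0,"rz": 0}], "squeeze": 30}}

```text
time: 15.4
ee_pos: [0.5799, 0.1214, 0.1663]
eef_rot: [3.136, 0.193, -0.0]
wrist_force: [-0.0, -0.4, -1.3]
grip_width: 0.086
gripper_force: 29.9
```

Emit:
{"api": "send_rows", "payload": {"increments": [{"hand": 0.9,"tx": 0,"ty": 0,"tz": 0.7,"rx": 0,"ry": 0,"rz": 0},{"hand": 0.9,"tx": 0,"ty": 0,"tz": 1.3,"rx": 0,"ry": 0,"rz": 0},{"hand": 0.9,"tx": 0,"ty": 0,"tz": 1.3,"rx": 0,"ry": 0,"rz": 0}], "squeeze": 30}}

```text
time: 15.78
ee_pos: [0.5799, 0.1215, 0.1651]
eef_rot: [3.136, 0.193, -0.0]
wrist_force: [-0.2, -1.3, -0.4]
grip_width: 0.083
gripper_force: 29.9
```

Emit:
{"api": "send_rows", "payload": {"increments": [{"hand": 0.9,"tx": 0,"ty": 0,"tz": 1,"rx": 0,"ry": 0,"rz": 0},{"hand": 0.9,"tx": 0,"ty": 0,"tz": 2,"rx": 0,"ry": 0,"rz": 0},{"hand": 0.9,"tx": 0,"ty": 0,"tz": 3,"rx": 0,"ry": 0,"rz": 0},{"hand": 0.9,"tx": 0,"ty": 0,"tz": 3,"rx": 0,"ry": 0,"rz": 0},{"hand": 0.9,"tx": 0,"ty": 0,"tz": 3,"rx": 0,"ry": 0,"rz": 0}], "squeeze": 30}}

```text
time: 16.4
ee_pos: [0.5799, 0.1215, 0.162]
eef_rot: [3.136, 0.193, -0.0]
wrist_force: [-0.7, 0.3, -0.5]
grip_width: 0.086
gripper_force: 29.9
```

```bash
python3 look.py h4.png;python3 leg2.py; python3 -c "
from h import *
m=np.mean([np.r_[(robot.snapshot('scene'),robot.state())[1]['wrist_force'],robot.state()['moment']] for _ in range(6)],0);print(m)"
```

```text
[0.5799 0.1215 0.1621] [ 3.1356  0.1931 -0.0001] 0.08470123785445956 29.89739414770156 [ 0.2726 -0.3368 -0.7174]
tip if under tcp [133.4914 300.2262] hole [129.9137 299.8654] []
crop origin 111 264
[[ 50  51  50  51  48  38  37  41  43  44  45 116 167 154  88  50]
 [ 53  50  52  53  46  37  32  36  37  47  41  64 165 166 123  49]
 [ 54  52  53  51  49  38  31  39  34  36  35  33 122 145 134  55]
 [ 51  51  54  52  51  43  38  44  42  39  30  28  81 130 137  53]
 [ 53  54  52  51  52  46  40  42  43  42  39  28  75 138 116  50]
 [ 51  51  52  50  50  47  45  41  38  40  38  31 102 137  82  49]
 [ 50  52  49  48  47  49  88 121  98  42  38  45 118 101  53  45]
 [ 51  51  52  52  50 124 165 188 173 151 112  50  77  50  49  45]
 [ 52  51  50  49  52 174 208 211 206 183 121  45  47  49  52  51]
 [ 52  51  52  51  51 172 217 222 220 212 152  47  48  54  55  50]
 [ 51  50  49  49  50 126 192 215 195 222 196  76  50  49  52  48]
 [ 49  48  50  50  51  71 172 187 177 222 225 153  58  44  45  47]
 [ 50  47  51  51  50  69 181 187 193 215 231 207 121  77  49  46]
 [ 51  51  51  50  51 104 187 188 190 203 227 224 202 158  87  46]
 [ 53  51  51  49  50 129 193 195 189 193 217 215 212 211 155  75]
 [ 49  52  53  51  53 159 199 188 179 179 203 202 197 213 174  88]
 [ 52  51  51  55  96 185 200 175 193 201 208 207 205 209 180 106]
 [ 53  54  62 166 180 196 183 157 207 202 195 196 191 185 167 125]
 [ 55  66 144 221 214 192 158 144 205 214 192 180 167 147 144 137]
 [ 74 153 211 231 228 205 179 170 196 228 207 161 148 160 173 159]
 [165 218 232 235 236 228 217 212 201 230 211 142 134 160 181 172]
 [224 235 238 237 236 233 222 221 200 209 189 142 143 145 165 176]]
[ 0.06488966 -0.44814182 -0.56808324 -0.04799597 -0.01436796  0.02850069]
```

Emit:
{"api": "send_rows", "payload": {"increments": [{"hand": 0.9,"tx": 0,"ty": 0,"tz": 2,"rx": 0,"ry": 0,"rz": 0},{"hand": 0.9,"tx": 0,"ty": 0,"tz": 4,"rx": 0,"ry": 0,"rz": 0},{"hand": 0.9,"tx": 0,"ty": 0,"tz": 6,"rx": 0,"ry": 0,"rz": 0},{"hand": 0.9,"tx": 0,"ty": 0,"tz": 8,"rx": 0,"ry": 0,"rz": 0},{"hand": 0.9,"tx": 0,"ty": 0,"tz": 10,"rx": 0,"ry": 0,"rz": 0},{"hand": 0.9,"tx": 0,"ty": 0,"tz": 12,"rx": 0,"ry": 0,"rz": 0},{"hand": 0.9,"tx": 0,"ty": 0,"tz": 12,"rx": 0,"ry": 0,"rz": 0}], "squeeze": 45}}

```text
time: 17.82
ee_pos: [0.5814, 0.1217, 0.1515]
eef_rot: [-3.135, -0.193, -0.005]
wrist_force: [0.9, 0.3, 6.6]
grip_width: 0.05
gripper_force: 3.3
```

```bash
python3 look.py h5.png; python3 - <<'E'
from h import *
np.set_printoptions(linewidth=220,precision=3,suppress=True)
im=np.load('last.npy')
hsv=cv2.cvtColor(im.astype(np.uint8),cv2.COLOR_BGR2HSV).astype(int)
m=(hsv[...,0]>=4)&(hsv[...,0]<=16)&(hsv[...,1]>130)&(hsv[...,2]>140)
w=np.zeros_like(m);w[85:135,280:325]=1
for r in range(98,136): print(r,' '.join('%3d'%x if not o else '%3d'%x+'*' for x,o in zip(im.min(-1)[r,292:318].astype(int),(m&w)[r,292:318])))
st=robot.state();s=snap('scene')
p=st['ee_pos'];print(p,'eye at grasp',proj(s,p+[0,0,.002]),proj(s,p-[0,0,.017]),st['grip_width'],st['gripper_force'],st['wrist_force'])
E
```

```text
[0.5814 0.1217 0.1514] [-3.1353 -0.1928 -0.0049] 0.050391629999910065 3.3852595412463415 [ 0.3838 -0.5003  7.0274]
tip if under tcp [136.3912 300.2947] hole [129.9137 299.8654] [{'pixel': [137.3, 299.3], 'conf': 0.41}]
crop origin 114 264
98  65  67  61  65  66  64  66  66  66  55  50  62  69  75  82  77  59  60  54  48  45  46  47  52  50  41
99  67  66  79 100  90  69  66  65  62  53  53  81  96  95  87  79  72  54  47  48  44  46  49  47  43  43
100  69  67  74  86  82  69  65  62  54  52  82 101 102  99  88  79  73  54  45  46  47  46  44  43  43  44
101  70  69  68  67  66  66  60  54  49  73 103 105  94  87  72  64  63  52  46  46  48  47  39  42  45  43
102  64  67  73  74  67  58  51  47  59  86 100  99  80  59  52  50  53  48  47  47  43  39  37  37  39  38
103  60  61  66  68  61  50  45  72  90  97  88  68  57  45  43  42  43  46  45  45  42  36  35  34  37  38
104  55  60  59  60  54  48  55  81  91  84  65  43  39  38  38  40  41  41  45  48  42  33  35  35  34  37
105  57  56  55  57  55  48  54  86  80  51  43  39  44  41  39  39  39  42  45  47  41  34  34  37  36  36
[... 2714 characters left out ...]
 105  59  36  36  35  35  37
131  56  56  73 153 210 231 227 203 196 188 203 213 206 182 149 183 174 146 161 153 118  72  35  33  32  34
132  57  86 163 218 232 235 237 229 214 193 195 208 193 159 134 181 176 157 165 164 150 129  89  40  36  35
133 114 177 224 235 237 237 236 233 221 208 194 208 179 139 142 170 175 171 169 160 156 145 112  79  58  38
134 197 227 237 238 237 235 232 226 215 202 157 211 204 167 169 170 178 181 172 166 151 123 111 106  93  87
135 227 235 238 237 234 230 222 210 186 182 160 199 222 197 178 184 182 176 174 173 160 133 114 111 110 111
[0.581 0.122 0.151] eye at grasp [116.7   302.668] [121.882 302.041] 0.050713694722870704 3.3844570696237497 [-0.508 -0.529  7.217]
```

```bash
python3 - <<'E'
from h import *
print(robot.nose_length)
s=snap('scene');print(robot.place_of('eye','scene')[:2])
for z in(.132,.137,.142,.147): print(z,proj(s,np.array([.580,.122,z])),proj(s,np.array([.580,.117,z])))
im=np.load('last.npy').astype(np.uint8)
cv2.imwrite('pics/last.png',cv2.resize(im[88:142,270:342],None,fx=11,fy=11,interpolation=cv2.INTER_CUBIC))
E
```

```text
0.017
[{'pixel': [130.7, 305.8], 'conf': 0.55}, {'pixel': [119.1, 301.2], 'conf': 0.48}]
0.132 [122.24860227 301.71311479] [122.99953919 300.50147437]
0.137 [120.90275531 301.87506431] [121.65394213 300.659523  ]
0.142 [119.54759659 302.03817903] [120.29902125 300.81871051]
0.147 [118.18302506 302.20247199] [118.93467523 300.97904967]
```

View pics/last.png

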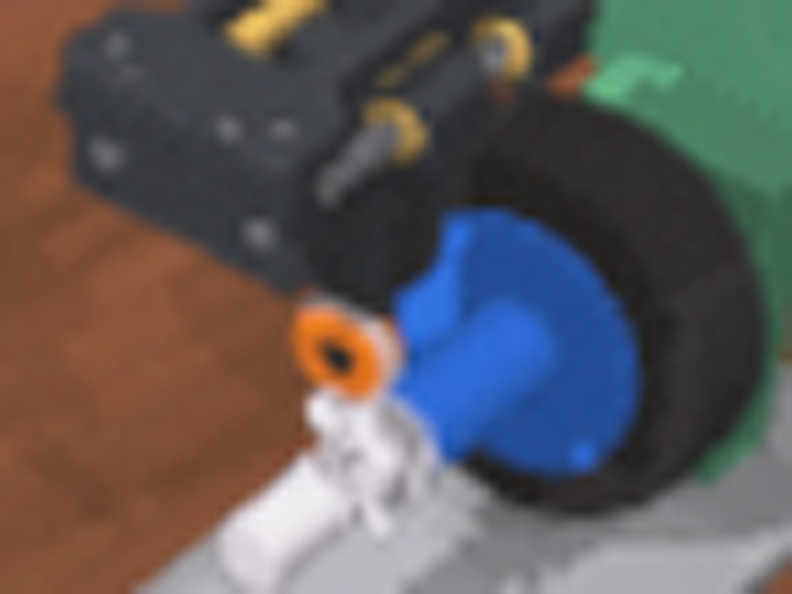

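Emit:
{"api": "send_rows", "payload": {"increments": [{"hand": 0.4,"tx": 0,"ty": 0,"tz": -2,"rx": 0,"ry": 0,"rz": 0},{"hand": 0.2,"tx": 0,"ty": 0,"tz": -2,"rx": 0,"ry": 0,"rz": 0},{"hand": 0.1,"tx": 0,"ty": 0,"tz": -2,"rx": 0,"ry": 0,"rz": 0},{"hand": 0.1,"tx": 0,"ty": 0,"tz": -2,"rx": 0,"ry": 0,"rz": 0},{"hand": 0.1,"tx": 0,"ty": 0,"tz": -2,"rx": 0,"ry": 0,"rz": 0}], "squeeze": 30}}

```text
time: 18.85
ee_pos: [0.5798, 0.1215, 0.152]
eef_rot: [3.136, 0.193, -0.0]
wrist_force: [-0.9, 0.3, 0.1]
grip_width: 0.45
gripper_force: 0.0
```

```bash
cat > orange.py <<'E'
from h import *
np.set_printoptions(linewidth=220,precision=4,suppress=True)
a=[];
for _ in range(3): s=snap('scene');a.append(s['image'].astype(float))
im=np.mean(a,0);np.save('last.npy',im)
hsv=cv2.cvtColor(im.astype(np.uint8),cv2.COLOR_BGR2HSV).astype(int)
m=(hsv[...,0]>=4)&(hsv[...,0]<=16)&(hsv[...,1]>170)&(hsv[...,2]>140)
m[:90]=0;m[140:]=0;m[:,288:]&=True;m[:,:288]=0;m[:,320:]=0
n,l,st,c=cv2.connectedComponentsWithStats(m.astype(np.uint8))
for k in range(1,n):
    if st[k,4]>3: print('orange',st[k],c[k][::-1])
t=robot.state();print(t['ee_pos'],t['eef_rot'],t['grip_width'],t['gripper_force'],t['wrist_force'],t['time'])
for r in range(112,140): print(r,' '.join('%3d'%x+('*' if o else ' ') for x,o in zip(im.min(-1)[r,292:316].astype(int),m[r,292:316])))
E
python3 orange.py
```

```text
orange [297 118   7   5  17] [120.4706 300.4118]
[0.5799 0.1215 0.152 ] [-3.1356 -0.1931  0.0002] 0.4497653486010935 0.0 [-0.2399 -0.6643  0.4167] 19.0
112  60   63   58   58   69   61   38   43   45   43   42   49   47   49   49   51   47   47   49   45   34   36   39   35 
113  57   63   57   60   68   56   40   44   45   43   45   47   46   50   50   50   48   49   50   42   38   35   33   33 
114  53   60   55   55   48   42   43   44   43   42   45   48   48   48   49   49   51   48   48   45   40   39   37   34 
115  52   57   56   54   53   46   46   45   45   84  118   97   51   48   50   51   46   49   48   42   39   38   40   41 
116  52   55   60   59   57   51   53   50   43   84  158  182  126   68   49   51   49   47   46   42   38   41   43   46 
117  55   53   56   54   61   60   58   52   42   50  124  195  182  109   84   49   50   47   43   36   42   44   45   45 
118  53   53   50   51   51   54   62   56   45   37   43* 137  182  143  110   48   45   43   40   41   43   46   48   43 
119  53   49   49   52   44   39*  53   53   39   33   32*  58* 145  166  137   
[... 1822 characters left out ...]
  215  202  162  211  202  166  169  170  178  181  172  165  150  120  110  105 
135 227  236  237  237  235  230  223  211  186  180  164  196  225  203  179  184  181  176  172  174  161  133  115  111 
136 222  231  235  233  227  218  204  178  161  173  184  186  214  197  179  187  182  175  173  162  154  141  123  120 
137 213  220  229  226  213  195  172  165  170  178  184  186  176  179  185  185  185  182  176  148  125  126  127  128 
138 213  214  219  210  186  167  163  177  185  184  186  184  185  185  187  186  186  174  162  141  125  126  127  128 
139 212  209  208  190  163  163  178  183  184  185  185  184  187  185  186  185  175  153  140  137  133  129  128  129
```

Emit:
{"api": "send_rows", "payload": {"increments": [{"hand": 0.1,"tx": 0,"ty": 0,"tz": 4,"rx": 0,"ry": 0,"rz": 0},{"hand": 0.1,"tx": 0,"ty": 0,"tz": 8,"rx": 0,"ry": 0,"rz": 0},{"hand": 0.1,"tx": 0,"ty": 0,"tz": 12,"rx": 0,"ry": 0,"rz": 0},{"hand": 0.1,"tx": 0,"ty": 0,"tz": 12,"rx": 0,"ry": 0,"rz": 0}], "squeeze": 30}}

```text
time: 19.5
ee_pos: [0.5796, 0.1214, 0.1396]
eef_rot: [3.136, 0.193, -0.002]
wrist_force: [0.1, -0.7, 0.6]
grip_width: 0.452
gripper_force: 0.0
```

```bash
python3 orange.py
```

```text
orange [302 118   2   5   7] [120.1429 302.5714]
[0.58   0.1215 0.1402] [-3.1356 -0.1931 -0.0002] 0.4489245771603905 0.0 [0.5984 0.9039 0.1089] 19.65
112  95   87   63   52   52   46   45   42   44   45   46   47   48   43   39   39   39   38   42   44   41   40   33   34 
113  99   95   67   57   50   47   43   46   43   46   44   47   46   50   44   43   39   39   39   39   36   36   36   34 
114  79   79   58   59   53   45   42   46   43   52   51   48   47   50   48   47   41   44   37   38   38   37   32   35 
115  56   57   60   61   57   48   45   49   43   94  124   97   50   47   51   48   50   48   46   39   36   36   39   39 
116  61   62   56   59   63   51   44   45   44   89  162  181  127   70   47   48   49   49   44   39   38   39   46   45 
117  57   62   58   55   52   47   46   47   42   48  125  194  181  107   85   48   48   47   45   37   42   43   46   47 
118  50   58   58   56   52   44   47   48   42   36   45* 135  179  143  111   47   47   44   40   40   43   44   46   45 
119  51   59   56   57   57   54   49   47   44   38   31*  59* 131  156  134   48
[... 1820 characters left out ...]
  216  201  161  211  200  165  169  171  179  181  173  167  151  122  109  105 
135 227  235  238  237  235  229  222  210  185  181  168  197  225  204  178  185  182  175  175  174  161  132  114  111 
136 222  232  235  233  227  218  202  179  161  174  183  186  214  196  178  185  183  176  173  163  155  140  123  119 
137 213  220  229  226  213  194  171  165  171  180  184  183  176  178  185  185  186  182  175  148  124  128  127  126 
138 212  213  219  211  187  167  163  178  183  185  185  184  184  184  184  186  187  175  163  143  126  125  129  127 
139 213  210  210  189  162  163  178  182  183  185  185  184  185  186  186  185  173  150  140  135  131  130  128  128
```

Emit:
{"api": "send_rows", "payload": {"increments": [{"hand": 0.1,"tx": 0,"ty": 0,"tz": 3,"rx": 0,"ry": 0,"rz": 0},{"hand": 0.1,"tx": 0,"ty": 0,"tz": 6,"rx": 0,"ry": 0,"rz": 0},{"hand": 0.1,"tx": 0,"ty": 0,"tz": 9,"rx": 0,"ry": 0,"rz": 0},{"hand": 0.1,"tx": 0,"ty": 0,"tz": 12,"rx": 0,"ry": 0,"rz": 0},{"hand": 0.1,"tx": 0,"ty": 0,"tz": 12,"rx": 0,"ry": 0,"rz": 0}], "squeeze": 30}}

```text
time: 20.27
ee_pos: [0.5797, 0.1214, 0.1278]
eef_rot: [3.136, 0.193, -0.001]
wrist_force: [0.6, 0.6, -0.3]
grip_width: 0.452
gripper_force: 0.0
```

Emit:
{"api": "send_rows", "payload": {"increments": [{"hand": 0.6,"tx": 0,"ty": 0,"tz": 0,"rx": 0,"ry": 0,"rz": 0},{"hand": 0.9,"tx": 0,"ty": 0,"tz": 0,"rx": 0,"ry": 0,"rz": 0},{"hand": 0.9,"tx": 0,"ty": 0,"tz": 0,"rx": 0,"ry": 0,"rz": 0},{"hand": 0.9,"tx": 0,"ty": 0,"tz": 0,"rx": 0,"ry": 0,"rz": 0},{"hand": 0.9,"tx": 0,"ty": 0,"tz": 0,"rx": 0,"ry": 0,"rz": 0},{"hand": 0.9,"tx": 0,"ty": 0,"tz": 0,"rx": 0,"ry": 0,"rz": 0}], "squeeze": 30}}

```text
time: 21.02
ee_pos: [0.58, 0.1214, 0.1282]
eef_rot: [3.136, 0.193, 0.0]
wrist_force: [-0.6, -0.1, 1.3]
grip_width: 0.111
gripper_force: 30.0
```

```bash
python3 orange.py | head -30
```

```text
[0.58   0.1215 0.1282] [3.1356 0.193  0.0002] 0.11289622623456874 30.000139453914016 [-0.5486  0.3275  2.3758] 21.175
112  60   59   61   53   48   56   79   78   54   43   42   42   40   42   42   39   43   45   46   37   38   36   37   37 
113  58   59   60   51   47   53   61   54   41   41   44   46   80   73   41   42   39   46   46   42   37   36   33   36 
114  59   59   55   51   46   48   43   38   43   40   45   47  123  125   68   42   43   47   45   41   39   36   37   37 
115  87   63   54   47   46   45   37   40   42   45   45   43  113  175  148   63   46   48   49   39   35   39   38   41 
116 100   83   60   49   45   42   40   40   42   44   46   41   66  147  186  138   44   49   44   40   38   39   44   45 
117  82   78   63   55   50   43   42   42   42   42   46   42   37   84  181  158   59   48   44   36   42   44   44   45 
118  62   62   59   57   53   41   41   42   42   44   50   42   34   59  159  139   55   43   40   41   42   47   45   47 
119  60   59   59   74   69   43   44   40   43   47   45   45   35   30* 138  126   43   42   43   43   45   46  
[... 1788 characters left out ...]
  215  201  203  228  209  165  169  170  178  178  172  166  149  122  110  106 
135 227  235  238  237  235  230  221  210  187  180  168  221  223  194  184  184  181  175  173  174  159  133  115  111 
136 220  232  235  232  226  218  204  179  162  175  184  208  213  194  185  187  181  175  173  162  155  140  123  119 
137 213  221  230  227  213  192  171  166  168  179  184  179  172  177  186  187  185  181  175  148  124  126  128  127 
138 212  214  219  210  185  168  163  178  182  183  186  184  184  185  186  186  187  174  162  142  127  126  127  127 
139 212  209  209  188  164  161  177  182  184  185  186  185  185  184  184  185  175  151  139  134  131  130  128  129
```

Emit:
{"api": "send_rows", "payload": {"increments": [{"hand": 0.9,"tx": 0,"ty": 0,"tz": 0,"rx": 0,"ry": 0,"rz": 0},{"hand": 0.9,"tx": 0,"ty": 0,"tz": 1,"rx": 0,"ry": 0,"rz": 0},{"hand": 0.9,"tx": 0,"ty": 0,"tz": 2,"rx": 0,"ry": 0,"rz": 0},{"hand": 0.9,"tx": 0,"ty": 0,"tz": 3,"rx": 0,"ry": 0,"rz": 0},{"hand": 0.9,"tx": 0,"ty": 0,"tz": 4,"rx": 0,"ry": 0,"rz": 0}], "squeeze": 50}}

```text
time: 21.8
ee_pos: [0.5802, 0.1219, 0.125]
eef_rot: [-3.135, -0.193, -0.001]
wrist_force: [-1.2, -0.1, 6.3]
grip_width: 0.113
gripper_force: 50.0
```

Emit:
{"api": "send_rows", "payload": {"increments": [{"hand": 0.9,"tx": 0,"ty": 0,"tz": 1,"rx": 0,"ry": 0,"rz": 0},{"hand": 0.9,"tx": 0,"ty": 0,"tz": 2,"rx": 0,"ry": 0,"rz": 0},{"hand": 0.9,"tx": 0,"ty": 0,"tz": 3,"rx": 0,"ry": 0,"rz": 0}], "squeeze": 50}}

```text
time: 22.18
ee_pos: [0.5801, 0.1218, 0.1215]
eef_rot: [-3.135, -0.193, -0.001]
wrist_force: [-2.3, -0.9, 6.4]
grip_width: 0.11
gripper_force: 50.0
```

Bow spreading at about 6 N. Continuing.

Emit:
{"api": "send_rows", "payload": {"increments": [{"hand": 0.9,"tx": 0,"ty": 0,"tz": 1,"rx": 0,"ry": 0,"rz": 0},{"hand": 0.9,"tx": 0,"ty": 0,"tz": 2,"rx": 0,"ry": 0,"rz": 0},{"hand": 0.9,"tx": 0,"ty": 0,"tz": 3,"rx": 0,"ry": 0,"rz": 0}]}}

```text
time: 22.55
ee_pos: [0.5799, 0.1218, 0.1183]
eef_rot: [-3.135, -0.193, -0.0]
wrist_force: [-1.9, -0.1, 7.1]
grip_width: 0.111
gripper_force: 50.0
```

Emit:
{"api": "send_rows", "payload": {"increments": [{"hand": 0.9,"tx": 0,"ty": 0,"tz": 1,"rx": 0,"ry": 0,"rz": 0},{"hand": 0.9,"tx": 0,"ty": 0,"tz": 2,"rx": 0,"ry": 0,"rz": 0},{"hand": 0.9,"tx": 0,"ty": 0,"tz": 3,"rx": 0,"ry": 0,"rz": 0}]}}

```text
time: 22.92
ee_pos: [0.5799, 0.1215, 0.115]
eef_rot: [-3.136, -0.193, 0.0]
wrist_force: [-0.4, -0.1, -0.5]
grip_width: 0.113
gripper_force: 50.0
```

Emit:
{"api": "send_rows", "payload": {"increments": [{"hand": 0.9,"tx": 0,"ty": 0,"tz": 1,"rx": 0,"ry": 0,"rz": 0},{"hand": 0.9,"tx": 0,"ty": 0,"tz": 2,"rx": 0,"ry": 0,"rz": 0},{"hand": 0.9,"tx": 0,"ty": 0,"tz": 3,"rx": 0,"ry": 0,"rz": 0}]}}

```text
time: 23.3
ee_pos: [0.5797, 0.1214, 0.1118]
eef_rot: [3.136, 0.193, -0.001]
wrist_force: [-0.8, 0.2, 0.0]
grip_width: 0.109
gripper_force: 50.0
```

Emit:
{"api": "send_rows", "payload": {"increments": [{"hand": 0.9,"tx": 0,"ty": 0,"tz": 0.8,"rx": 0,"ry": 0,"rz": 0},{"hand": 0.9,"tx": 0,"ty": 0,"tz": 1.6,"rx": 0,"ry": 0,"rz": 0},{"hand": 0.9,"tx": 0,"ty": 0,"tz": 1.6,"rx": 0,"ry": 0,"rz": 0}]}}

```text
time: 23.68
ee_pos: [0.5796, 0.1214, 0.1102]
eef_rot: [3.135, 0.193, -0.001]
wrist_force: [-0.8, -0.8, -0.6]
grip_width: 0.11
gripper_force: 50.0
```

Emit:
{"api": "send_rows", "payload": {"increments": [{"hand": 0.9,"tx": 0,"ty": 0,"tz": 0.7,"rx": 0,"ry": 0,"rz": 0},{"hand": 0.9,"tx": 0,"ty": 0,"tz": 1.2,"rx": 0,"ry": 0,"rz": 0},{"hand": 0.9,"tx": 0,"ty": 0,"tz": 1.2,"rx": 0,"ry": 0,"rz": 0}]}}

```text
time: 24.05
ee_pos: [0.5797, 0.1215, 0.1092]
eef_rot: [3.136, 0.193, -0.001]
wrist_force: [-1.7, -0.4, -0.1]
grip_width: 0.111
gripper_force: 50.0
```

Emit:
{"api": "send_rows", "payload": {"increments": [{"hand": 0.9,"tx": 0,"ty": 0,"tz": 0.6,"rx": 0,"ry": 0,"rz": 0},{"hand": 0.9,"tx": 0,"ty": 0,"tz": 1.0,"rx": 0,"ry": 0,"rz": 0},{"hand": 0.9,"tx": 0,"ty": 0,"tz": 1.0,"rx": 0,"ry": 0,"rz": 0}]}}

```text
time: 24.42
ee_pos: [0.5797, 0.1215, 0.1082]
eef_rot: [3.136, 0.193, -0.001]
wrist_force: [-1.7, -0.2, 0.1]
grip_width: 0.112
gripper_force: 50.0
```

Emit:
{"api": "send_rows", "payload": {"increments": [{"hand": 0.9,"tx": 0,"ty": 0,"tz": 0.6,"rx": 0,"ry": 0,"rz": 0},{"hand": 0.9,"tx": 0,"ty": 0,"tz": 0.8,"rx": 0,"ry": 0,"rz": 0},{"hand": 0.9,"tx": 0,"ty": 0,"tz": 0.8,"rx": 0,"ry": 0,"rz": 0}]}}

```text
time: 24.8
ee_pos: [0.5798, 0.1215, 0.1074]
eef_rot: [3.136, 0.193, -0.0]
wrist_force: [-3.3, -1.0, 0.8]
grip_width: 0.108
gripper_force: 50.0
```

Emit:
{"api": "send_rows", "payload": {"increments": [{"hand": 0.9,"tx": 0,"ty": 0,"tz": 0.6,"rx": 0,"ry": 0,"rz": 0},{"hand": 0.9,"tx": 0,"ty": 0,"tz": 1.0,"rx": 0,"ry": 0,"rz": 0},{"hand": 0.9,"tx": 0,"ty": 0,"tz": 1.0,"rx": 0,"ry": 0,"rz": 0}]}}

```text
time: 25.18
ee_pos: [0.5799, 0.1216, 0.107]
eef_rot: [3.136, 0.193, -0.0]
wrist_force: [-4.6, -0.3, 6.0]
grip_width: 0.11
gripper_force: 50.0
```

```bash
python3 orange.py | head -30; python3 -c "
from h import *
print(np.mean([(snap('scene'),robot.state()['wrist_force'])[1] for _ in range(5)],0))"
```

```text
[0.5799 0.1215 0.107 ] [ 3.1356  0.1931 -0.    ] 0.10823080482961804 50.00149480998516 [-4.3172 -1.0618  5.6101] 25.325
112  67   67   68   65   66   65   66   57   55   67   79   81   77   71   62   55   47   48   46   41   41   35   37   39 
113  69  112  101   68   68   65   61   52   59   87  102   92   86   80   56   50   45   47   45   41   35   35   33   37 
114  70  107   96   69   64   63   53   66   86   94  104   92   79   77   53   47   47   45   46   38   40   35   39   37 
115  70   68   66   66   62   52   49   75   94   93   91   81   66   60   47   45   46   47   44   38   36   36   41   40 
116  71   69   65   59   51   48   66   84   95   83   61   59   53   48   45   44   44   48   42   37   40   43   43   48 
117  65   64   62   51   48   63   88   84   77   57   39   44   40   41   40   43   44   46   42   41   41   45   45   42 
118  61   61   55   50   46   85   88   67   50   41   43   43   42   43   40   41   44   44   43   39   44   46   48   48 
119  60   62   55   47   48   73   67   42   39   43   45   62   63   47   42   43   43   42   43   43   46   45
[... 1829 characters left out ...]
0  178  181  171  155  126  109  108  104 
135 226  235  238  237  234  229  222  209  186  180  158  202  199  178  184  184  182  176  172  175  159  131  112  110 
136 221  231  235  233  226  218  203  179  161  164  182  212  197  179  186  184  182  176  173  161  155  140  123  119 
137 213  220  229  226  213  192  170  158  158  178  206  201  184  183  186  186  185  180  175  147  126  126  126  128 
138 212  214  219  209  184  162  147  157  168  213  220  185  176  186  186  187  185  174  160  141  124  125  128  127 
139 213  210  209  188  163  148  147  158  175  202  226  204  176  185  186  185  174  150  139  134  131  129  128  128 
[-4.92093643 -0.6600491   5.52224027]
```

Emit:
{"api": "send_rows", "payload": {"increments": [{"hand": 0.9,"tx": -0.6,"ty": 0,"tz": 0,"rx": 0,"ry": 0,"rz": 0},{"hand": 0.9,"tx": -0.6,"ty": 0,"tz": 0.4,"rx": 0,"ry": 0,"rz": 0},{"hand": 0.9,"tx": -0.6,"ty": 0,"tz": 0.8,"rx": 0,"ry": 0,"rz": 0},{"hand": 0.9,"tx": -0.6,"ty": 0,"tz": 0.8,"rx": 0,"ry": 0,"rz": 0}]}}

```text
time: 26.08
ee_pos: [0.5799, 0.1216, 0.1068]
eef_rot: [-3.136, -0.193, -0.002]
wrist_force: [-5.1, -0.8, 10.7]
grip_width: 0.108
gripper_force: 50.0
```

Emit:
{"api": "send_rows", "payload": {"increments": [{"hand": 0.9,"tx": 0,"ty": 0,"tz": -0.8,"rx": 0,"ry": 0,"rz": 0},{"hand": 0.6,"tx": 0,"ty": 0,"tz": -0.8,"rx": 0,"ry": 0,"rz": 0},{"hand": 0.3,"tx": 0,"ty": 0,"tz": -0.8,"rx": 0,"ry": 0,"rz": 0},{"hand": 0.1,"tx": 0,"ty": 0,"tz": -0.8,"rx": 0,"ry": 0,"rz": 0},{"hand": 0.1,"tx": 0,"ty": 0,"tz": -0.8,"rx": 0,"ry": 0,"rz": 0},{"hand": 0.1,"tx": 0,"ty": 0,"tz": -0.8,"rx": 0,"ry": 0,"rz": 0},{"hand": 0.1,"tx": 0,"ty": 0,"tz": -10,"rx": 0,"ry": 0,"rz": 0},{"hand": 0.1,"tx": 0,"ty": 0,"tz": -30,"rx": 0,"ry": 0,"rz": 0},{"hand": 0.1,"tx": 0,"ty": 0,"tz": -60,"rx": 0,"ry": 0,"rz": 0},{"hand": 0.1,"tx": 0,"ty": 0,"tz": -100,"rx": 0,"ry": 0,"rz": 0},{"hand": 0.1,"tx": 0,"ty": 0,"tz": -130,"rx": 0,"ry": 0,"rz": 0},{"hand": 0.1,"tx": 0,"ty": 0,"tz": -130,"rx": 0,"ry": 0,"rz": 0}]}}

```text
time: 27.58
ee_pos: [0.581, 0.1219, 0.2389]
eef_rot: [-3.135, -0.193, -0.009]
wrist_force: [-0.3, 0.4, -0.3]
grip_width: 0.449
gripper_force: 0.0
```

```bash
python3 orange.py; python3 -c "
from h import *
s=snap('scene')
for z in(.130,.132,.134,.137,.14,.144):print(z,proj(s,np.array([.580,.117,z])))
im=np.load('last.npy').astype(np.uint8);cv2.imwrite('pics/f.png',cv2.resize(im[88:142,270:342],None,fx=11,fy=11,interpolation=cv2.INTER_CUBIC))"
```

```text
orange [298 121   8   7  37] [123.8919 301.5946]
[0.5787 0.1212 0.2349] [ 3.1353  0.1931 -0.0022] 0.4530782538869314 0.0 [ 0.2984 -0.1221 -0.4583] 27.725
112  52   52   54   52   50   51   51   50   53   52   52   47   47   48   48   50   48   46   49   48   46   48   48   48 
113  53   52   51   51   50   52   52   54   52   54   49   49   45   51   49   47   48   47   49   48   47   50   49   50 
114  50   55   50   52   50   51   54   53   52   51   49   47   47   50   48   47   48   48   45   50   48   47   46   46 
115  49   53   49   53   53   51   51   51   50   50   48   46   44   48   49   44   48   50   49   48   47   45   48   53 
116  54   52   52   53   49   52   51   52   50   50   48   48   48   46   48   47   48   46   45   49   47   51   52   55 
117  54   53   50   53   52   48   50   49   49   51   50   49   45   49   48   48   49   51   48   48   54   56   57   58 
118  55   48   51   50   50   51   50   48   52   59   56   49   46   46   50   46   46   48   49   53   56   57   58   55 
119  45   48   50   49   50   52   50   64  166  188  215  224  172   65   70 
[... 2027 characters left out ...]
0 
136 220  230  234  232  225  216  202  176  154  167  194  194  182  183  185  184  181  174  171  161  153  139  123  119 
137 212  219  229  225  212  191  170  163  151  166  189  185  181  183  185  185  184  180  175  147  125  125  127  125 
138 210  213  218  209  183  162  155  172  168  171  172  175  182  181  184  184  184  173  161  141  124  125  125  126 
139 211  207  208  187  160  146  163  178  169  173  184  184  183  184  186  184  174  150  139  134  131  128  126  128 
0.13 [123.53518976 300.43857097]
0.132 [122.99953919 300.50147437]
0.134 [122.4624128  300.56455797]
0.137 [121.65394213 300.659523  ]
0.14 [120.84211491 300.75489803]
0.144 [119.75441959 300.88270725]
```

```bash
python3 -c "
from h import *
print(robot.job_done())"
```

```text
the job is handed in; nothing more can be done
None
```

The R-clip is in the axle's cross-hole: its bow snapped over, the collar stopped on the axle at about 11 N, and I released it, backed the arm off and handed the job in at about 28 s; I checked the end pose by camera numbers only and did not recheck the bystanders.

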